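# Roll back the trainer cover and seat the depth-gauge blade

### The arm

A 6-joint arm with a two-finger parallel gripper is mounted at the origin on the work surface. World frame = base frame: x ahead of the robot, y to its left, z up, the work surface at z = 0. Lengths are in m, angles in degrees, forces in N, time in s.
With the tool pointing down it reaches from about 0.35 to 0.875 m from the base axis. Payload 4.2 kg.
Tool frame: the origin (TCP) lies midway between the tips of the shut fingers; the grasp point (between the pads) lies 19 mm behind it; y points along the fingers, z is the direction in which the jaws open and shut, and the axes are right-handed (so a half turn about y gives the same grasp; the last joint's range is limited). The gripper opens to 87 mm and grips with 3 to 60 N. Pads are 19 mm wide; open, the fingers measure 117 mm over their backs; the gripper's body (75 mm by 190 mm) begins 51 mm behind the grasp point.
Start: joints at [-54.626, 22.042, 0.453, 0, -68.411, -14.817], TCP at [0.219, -0.585, 0.188] pointing down, gripper open.
Joint ranges: [-179.83, 179.83], [-69.29, 118.12], [-61.27, 80.66], [-181.25, 117.63], [-171.15, -9.14], [-177.46, 177.46]. Speed limits (degrees/s): [159.86, 159.86, 180, 180, 180, 180].

### API

Orientations are given as [roll, pitch, yaw] about the fixed x, y, z axes, in that order (R = Rz(yaw) Ry(pitch) Rx(roll)).
In Python, from workcell import env gives the robot as it stands. The module is installed in compiled form; this text tells all that it offers. Calls block until the motion is done:
- env.goto(position, orientation): joint-space move of the TCP to a pose.
- env.move_straight(position, rotation=None, rate=0.15, force_limit=None): straight line of the TCP; rotation=None keeps the orientation; rate is the mean speed in m/s. With force_limit (N) it stops when the force on the tool has changed by that much, and returns True; else False.
- env.set_joints(angles): joint-space move.
- env.gripper_to(opening, grasp_force=None): opening from 0.0 (shut) to 1.0 (fully open); grasp_force is the grip in N (None keeps the last); returns when the fingers have stopped.
- env.dwell(seconds).
- env.inverse_kinematics(position, orientation): joint angles nearest the present ones, or None.
- env.read_state(): the state.
- env.grab_frame(name): name is "side" or "top" or "wrist"; returns a dict with "image" (420x560x3 uint8, blue, green, red), "fx", "fy", "cx", "cy" (pixels), "position" and "orientation" of the camera in the world. Camera axes: x right, y up, looking along -z (the intrinsics and any distortion apply to the point x, -y, -z); pixel columns grow to the right and rows downward; lengths in m; the calibration is good to about 2 mm. A picture is of the moment at which its call begins. There is no depth.
A pose or a line that the arm cannot do raises env.Unreachable and nothing moves.
- env.close_job(): hands the job in, once; it reports no verdict.
Trained networks look in a picture, given as the dict that the camera call returned (one of the last four; its "shot" number tells which), for a name from the list of things; names that differ only in an ending like _2 or _b are one class to them, and where a whole thing is asked for, a point or a joint stands for the part that bears it (a point fixed in the world has none). Each returns a list of dicts, best first, with "score" (0 to 1); they miss things now and then, are a little off and sometimes report something else, mostly with a low value. They report only what shows in the picture. A call takes as long as a camera call. They do not tell look-alikes from the thing itself.
- env.search_frame(picture, thing): "xyz" ([x, y, z] in m, in world coordinates, good to about 4 mm: the middle of the surface that is visible of it).
- env.trace(picture, thing): "mask" (420x560 bool, what is visible of it).
The state is a dict: "clock": time; "joint_positions": joint angles; "qvel": joint speeds; "joint_torque": joint torques, N m; "position": TCP position; "tool_rot": TCP orientation; "force": force on the tool from outside, world axes, zero at the start; "wrist_torque": the same for the moment, N m; "opening": opening from 0.0 (shut) to 1.0 (fully open).
Only numpy, scipy, OpenCV 4.12 (cv2) and the standard library are available. Lean on these libraries where they do the work, as an engineer would, in place of code of your own. Each camera call takes 0.05 s, during which the arm holds its last target.

### The job

The torso-shaped trainer has a slatted roll cover over its spine insert: roll the cover up and back by its bar until it is fully open and stays open, and let go. Then take the gauge with the flat blade and block handle from its stand and gently push the blade into the slanted gap in the spine insert until its collar sits flush on the insert, and leave it standing there. Leave the cover open and the other things where they are.

Things in the scene. Friction and masses are not known exactly. Their poses are not given: they have to be found in the camera images.
- trainer: Fixed torso trainer: beige half-barrel, radius 135 mm, 262 mm wide along y, on a black base board 290 x 290 x 30 mm; origin under the board's centre. z up, y along the barrel, x away from the closed cover (cover and gap face -x). Two solid halves (y -131 to -81 and 81 to 131 mm) leave a window 162 mm wide between them, closed by the cover.
- cover_axis (a point): Point on the axis of the barrel and of the cover's curved tracks, 45 mm straight above the trainer's origin, midway between the halves. The axis is horizontal, along the trainer's y. Same axes as the trainer.
- cover (a joint): Roll cover of ten aluminium slats, 156 mm wide, outer radius 128 mm round the track axis. 0 = closed, 1.35 rad = fully open at its stop; as it grows the front edge rolls up over the top and down to the trainer's +x side. The tracks are stiff (about 3 to 4 N at the bar); the cover stays wherever it is left.
- cover_bar (a point): Centre of the cover's lifting bar: round steel bar 10 mm thick, 100 mm long along y, a post at each end, 40 mm out from the slats. It moves on a circle of 168 mm radius round the track axis. At joint 0 it stands 54 degrees from straight up, on the trainer's -x side; at angle q, 0.942 - q rad.
- insert: Fixed bone-coloured block under the cover, flat face 58 x 130 mm. Origin: centre of the gap's mouth in that face, 102 mm from the track axis. z points out of the gap, 28 degrees from vertical toward the trainer's -x; y along the gap (trainer's y), x across it. Gap 7 mm across (x), 29 mm long (y), 50 mm deep, mouth chamfered 2 mm. The halves stand higher beside it, 81 mm either side.
- gauge_center (a point): Handle centre of the flat gauge (about 70 g), upright in its stand, blade down. z along it to the handle's top, x through handle and blade thickness, y along their width. Grey handle 14 (x) x 34 (y) x 56 (z) mm; below it a collar 18 x 40 x 6 mm, its underside 34 mm below this point; then the steel blade 4 x 24 mm, 40 mm long, its last 6 mm 2.5 x 19 mm.
- gauge_tip (a point): Middle of the end of the gauge's blade, 74 mm below gauge_center along the gauge's z (40 mm below the collar's underside). Same axes.
- stand_a: Stand of the flat-bladed gauge: fixed white block 64 x 64 mm, 55 mm high, foot 78 x 78 x 4 mm, origin at the centre of its underside; its pocket (9 x 30 mm, 48 mm deep) holds the blade and the collar rests on its top.
- stand_b: The other stand, the same but with a 16 x 16 mm pocket; it holds the rod gauge. The two stands may swap places.
- rod_center (a point): Bystander: rod gauge with a round 20 mm handle and a round rod, standing in the other stand; middle of its 56 mm high handle. Leave it.
- dish: Bystander: loose steel bowl, 110 mm wide, 45 mm high, origin under its centre. Leave it.
- jar: Bystander: loose amber jar, 50 mm wide, 60 mm high, origin under its centre. Leave it.
Not all that is in view belongs to the job. What is shaped like the part that bears gauge_center but purple is not meant.

How it is judged:
By the outcome, as a careful person would: the job done as asked, in the order asked, and still so for the second after the job is handed in, with the robot touching nothing.
It also fails if it takes over 58 s, if anything falls off the work surface, if the arm or the gripper's body presses on something with over 40 N, if the wrist force passes 120 N, or if a joint passes its speed limit or range.

## Working session

There is one attempt and no reset: what is moved stays moved. The work goes in short steps, each a Python script; the robot and the scene stay as the last script left them, time stands still between calls to the robot, and variables do not carry over. Pictures are saved under pics/ and viewed, and the job is handed in when it is done.

```bash
mkdir -p pics; ls; cat > h.py <<'E'
import numpy as np, cv2
from scipy.spatial.transform import Rotation as R
from workcell import env
def snap(n,name):
    p=env.grab_frame(n); cv2.imwrite(f'pics/{name}.png',p['image']); return p
E
python3 - <<'E'
from h import *
s=env.read_state(); print({k:np.round(v,3) for k,v in s.items()})
for n in ['top','side','wrist']:
    p=snap(n,n+'0'); print(n,p['fx'],p['fy'],p['cx'],p['cy'],p['position'],p['orientation'],[k for k in p])
    for t in ['trainer','cover','cover_bar','insert','gauge_center','stand_a','rod_center','dish','jar']:
        print(t,[(np.round(d['xyz'],3).tolist(),round(d['score'],2)) for d in env.search_frame(p,t)])
print(env.read_state()['clock'])
E
```

```text
pics
{'clock': np.float64(0.0), 'joint_positions': array([-5.4625e+01,  2.2091e+01,  3.8000e-01, -3.0000e-02, -6.8414e+01,
       -1.4818e+01]), 'qvel': array([ 0.072,  0.02 ,  0.018,  0.017, -0.034,  0.033]), 'joint_torque': array([ 1.0000e-03, -3.9067e+01,  1.8741e+01,  4.2200e+00,  1.1000e-02,
       -0.0000e+00]), 'position': array([ 0.219, -0.585,  0.187]), 'tool_rot': array([-8.9873e+01,  5.0000e-03,  2.0545e+01]), 'force': array([ 0.506, -1.079, -1.289]), 'wrist_torque': array([-0.037, -0.009,  0.024]), 'opening': np.float64(1.003)}
top 530.2407356304369 530.2407356304369 299.2206956114963 209.47239523045124 [0.23148822 0.07966119 1.75255356] [  7.2239076   -0.43930555 -89.13262763] ['image', 'fx', 'fy', 'cx', 'cy', 'position', 'orientation', 'shot']
trainer [([0.59, 0.135, 0.15], 0.66)]
cover [([0.579, 0.122, 0.164], 0.75)]
cover_bar [([0.58, 0.123, 0.164], 0.66)]
insert []
gauge_center [([0.58, 0.124, 0.164], 0.73), ([0.422, -0.278, 0.114], 0.66)]
stand_a [([0.415, -0.266, 0.055], 0.91), ([0.552, -0.278, 0.062], 0.62)]
rod_center [([0.56, -0.289, 0.076], 0.46)]
dish [([0.489
[... 447 characters left out ...]
, 0.072], 0.64), ([0.421, -0.281, 0.092], 0.54), ([0.269, -0.321, 0.08], 0.54), ([0.278, -0.216, 0.075], 0.52)]
stand_a [([0.402, -0.294, 0.039], 0.72), ([0.542, -0.316, 0.044], 0.71)]
rod_center [([0.559, -0.303, 0.086], 0.53)]
dish [([0.46, 0.458, 0.027], 0.69)]
jar [([0.691, -0.231, 0.015], 0.65)]
wrist 329.8890151023821 329.8890151023821 279.8774026336579 206.70795581099884 [ 0.15357681 -0.61079171  0.38487797] [-1.48379604e+01  5.39351829e-02  1.10547317e+02] ['image', 'fx', 'fy', 'cx', 'cy', 'position', 'orientation', 'shot']
trainer []
cover []
cover_bar [([0.441, -0.306, 0.036], 0.28)]
insert []
gauge_center []
stand_a [([0.442, -0.306, 0.037], 0.49)]
rod_center []
dish []
jar []
1.5
```

View pics/top0.png

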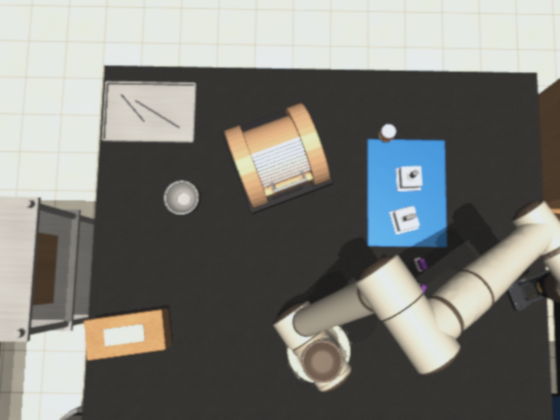

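View pics/side0.png

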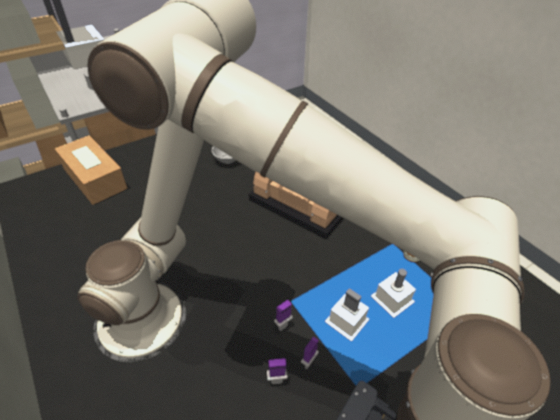

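View pics/wrist0.png

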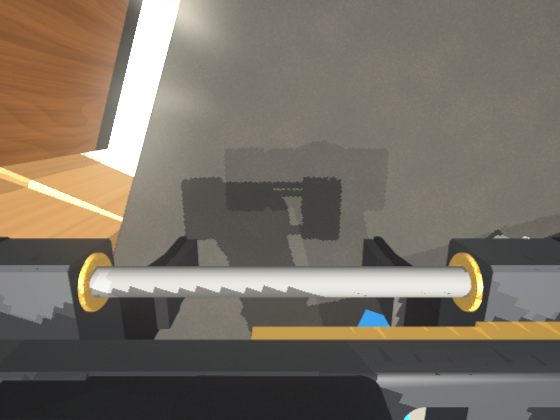

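```bash
python3 - <<'E'
import cv2
a=cv2.imread('pics/top0.png')
c=cv2.resize(a[90:220,215:345],None,fx=4.4,fy=4.4,interpolation=cv2.INTER_CUBIC)
d=cv2.resize(a[110:300,360:450],None,fx=2.2*1.368,fy=3.01,interpolation=cv2.INTER_CUBIC)
import numpy as np
cv2.imwrite('pics/c1.png',c); cv2.imwrite('pics/c2.png',d)
E
cat >> h.py <<'E'
def TP():  # wrist camera offset in tool frame
    s=env.read_state(); p=env.grab_frame('wrist')
    Rt=R.from_euler('xyz',s['tool_rot'],degrees=True); Rc=R.from_euler('xyz',p['orientation'],degrees=True)
    return Rt.inv().apply(np.array(p['position'])-s['position']),(Rt.inv()*Rc).as_matrix()
def proj(p,X):
    Rc=R.from_euler('xyz',p['orientation'],degrees=True); q=Rc.inv().apply(np.atleast_2d(X)-p['position'])
    return np.c_[p['cx']+p['fx']*q[:,0]/-q[:,2], p['cy']+p['fy']*-q[:,1]/-q[:,2]]
def rot(y,z):
    y=np.array(y)/np.linalg.norm(y); z=np.array(z)-np.dot(z,y)*y; z/=np.linalg.norm(z)
    return R.from_matrix(np.c_[np.cross(y,z),y,z]).as_euler('xyz',degrees=True)
E
python3 - <<'E'
from h import *
o,M=TP(); print(o); print(M.round(3))
E
```

```text
[-0.07071773 -0.19643577 -0.00084209]
[[ 0.    -0.967 -0.256]
 [ 0.001  0.256 -0.967]
 [ 1.    -0.     0.001]]
```

View pics/c1.png

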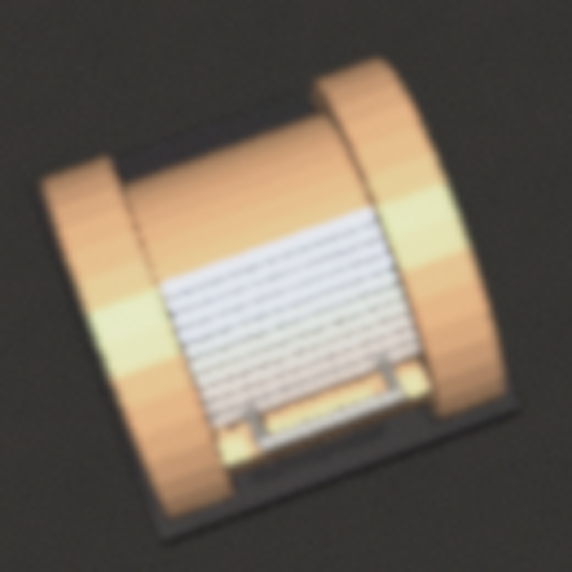

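View pics/c2.png

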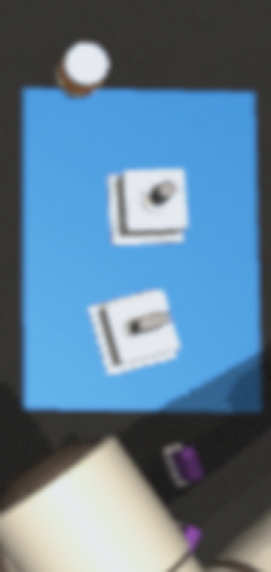

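```bash
cat >> h.py <<'E'
def undist(px): return px
def tw(T,X):
    c,s=np.cos(T[2]),np.sin(T[2]); X=np.atleast_2d(X)
    return np.c_[T[0]+c*X[:,0]-s*X[:,1],T[1]+s*X[:,0]+c*X[:,1],X[:,2]]
E
python3 - <<'E'
from h import *
from scipy.optimize import least_squares
p=env.grab_frame('top')
c=lambda u,v:(215+u/4.4,90+v/4.4)
b=.942
L=[((-.145,.145,.03),c(165,538)),((-.145,-.145,.03),c(518,405)),
((-.168*np.sin(b),.05,.045+.168*np.cos(b)),c(258,441)),((-.168*np.sin(b),-.05,.045+.168*np.cos(b)),c(407,392)),
]
X=np.array([l[0] for l in L]);U=np.array([l[1] for l in L])
r=least_squares(lambda T:(proj(p,tw(T,X))-U).ravel(),[.58,.13,.32]); print(r.x,np.degrees(r.x[2]),r.fun.round(2))
T=r.x
im=p['image'].copy()
# view pose
Rz=np.array([np.cos(T[2]),np.sin(T[2]),0])
for sgn in (1,-1):
  for tilt in (0,15,30):
    t=np.radians(tilt); y=Rz*np.sin(t)-np.array([0,0,np.cos(t)])
    o=rot(y,sgn*Rz); 
    for bar in tw(T,[[-.136,0,.3]]): print(sgn,tilt,bar,o,env.inverse_kinematics(bar,o))
for q in np.arange(0,1.36,.27):
  a=b-q; P=tw(T,[[-.149*np.sin(a),0,.045+.149*np.cos(a)]])[0]
  for sgn in (1,-1):
   for lean in (0,.2,.4,.6,.8,):
    y=Rz*np.sin(lean)-np.array([0,0,np.cos(lean)])
    P=tw(T,[[-.168*np.sin(a),0,.045+.168*np.cos(a)]])[0]+.019*y
    j=env.inverse_kinematics(P,rot(y,sgn*Rz)); print(round(q,2),sgn,lean,None if j is None else np.round(j))
E
```

```text
[0.63247839 0.1463331  0.37488247] 21.479183466886123 [-1.72 -1.89  0.73 -2.28  2.16  2.01 -1.23  1.89]
1 0 [0.5059235  0.09653491 0.3       ] [-90.           0.         -68.52081653] [ 28.87764535   7.67718521  -3.23859143   0.         -79.08422336
 172.60153811]
1 15 [0.5059235  0.09653491 0.3       ] [-75.           0.         -68.52081653] [ 30.47850946  -1.29672647 -15.51050705   2.65339711 -60.98876474
 170.01499752]
1 30 [0.5059235  0.09653491 0.3       ] [-60.           0.         -68.52081653] [ 32.53622307  -9.46243304 -29.56288418   8.46104419 -40.67191369
 163.95751198]
-1 0 [0.5059235  0.09653491 0.3       ] [-90.           0.         111.47918347] [ 28.87764535   7.67718521  -3.23859143   0.         -79.08422336
  -7.39846189]
-1 15 [0.5059235  0.09653491 0.3       ] [-105.            0.          111.47918347] [ 30.47850946  -1.29672647 -15.51050705   2.65339711 -60.98876474
  -9.98500248]
-1 30 [0.5059235  0.09653491 0.3       ] [-120.            0.          111.47918347] [ 32.53622307  -9.46243304 -29.56288418   8.46104419 -40.67191369
 -16.04248802]
0.0 1 0 [ 29.  15
[... 1426 characters left out ...]
 28.  21.  -3.   1. -55. 173.]
1.08 1 0.4 [ 28.  16. -14.   4. -38. 170.]
1.08 1 0.6 [ 29.  12. -27.  14. -17. 161.]
1.08 1 0.8 None
1.08 -1 0 [ 27.  27.   8.   0. -72.  -6.]
1.08 -1 0.2 [ 28.  21.  -3.   1. -55.  -7.]
1.08 -1 0.4 [ 28.  16. -14.   4. -38. -10.]
1.08 -1 0.6 [ 29.  12. -27.  14. -17. -19.]
1.08 -1 0.8 None
1.35 1 0 [ 27.  31.  14.   0. -73. 175.]
1.35 1 0.2 [ 27.  25.   3.   1. -56. 174.]
1.35 1 0.4 [ 28.  20.  -9.   4. -38. 171.]
1.35 1 0.6 [ 28.  17. -22.  13. -17. 162.]
1.35 1 0.8 None
1.35 -1 0 [ 27.  31.  14.   0. -73.  -5.]
1.35 -1 0.2 [ 27.  25.   3.   1. -56.  -6.]
1.35 -1 0.4 [ 28.  20.  -9.   4. -38.  -9.]
1.35 -1 0.6 [ 28.  17. -22.  13. -17. -18.]
1.35 -1 0.8 None
```

```bash
python3 - <<'E'
from h import *
from scipy.optimize import least_squares
p=env.grab_frame('top')
c=lambda u,v:(215+u/4.4,90+v/4.4)
b=.942
L=[((-.145,.145,.0),c(165,538)),((-.145,-.145,.0),c(518,405)),
((-.168*np.sin(b),.05,.045+.168*np.cos(b)),c(258,441)),((-.168*np.sin(b),-.05,.045+.168*np.cos(b)),c(407,392)),
]
X=np.array([l[0] for l in L]);U=np.array([l[1] for l in L])
r=least_squares(lambda T:(proj(p,tw(T,X))-U).ravel(),[.58,.13,.32]); print(r.x,np.degrees(r.x[2]),r.fun.round(2))
T=r.x; np.save('T.npy',T)
d=np.array([np.cos(T[2]),np.sin(T[2]),0])
y=d*np.sin(.4)-np.array([0,0,np.cos(.4)])
P=tw(T,[[-.136,0,.144]])[0]-.13*y
print(P); env.goto(P,rot(y,-d)); env.gripper_to(.4)
print(env.read_state()['clock'])
p=snap('wrist','w1')
for t in ['cover_bar','cover','trainer']:
    for d in env.search_frame(p,t): print(t,np.round(d['xyz'],4),d['score'])
m=env.trace(p,'cover_bar')
for k in m: print(k['score'],k['mask'].sum()); cv2.imwrite('pics/m1.png',k['mask']*255)
print(proj(p,tw(T,X)))
E
```

```text
[0.6346461  0.14646394 0.37483522] 21.476476052462314 [-0.99 -1.42  0.05 -1.3   2.13  1.31 -1.27  1.2 ]
[0.46097943 0.07813717 0.26373793]
5.2083
cover_bar [0.576  0.1099 0.1567] 0.94
cover [0.5769 0.1116 0.1606] 0.71
trainer [0.5719 0.0805 0.1481] 0.78
0.8 14762
[[322.02552357 267.88481825]
 [329.49548191  59.34888099]
 [279.00041906 238.2169403 ]
 [278.95271819 141.4903619 ]][ WARN:0@5.185] global loadsave.cpp:1063 imwrite_ Unsupported depth image for selected encoder is fallbacked to CV_8U.
```

View pics/w1.png

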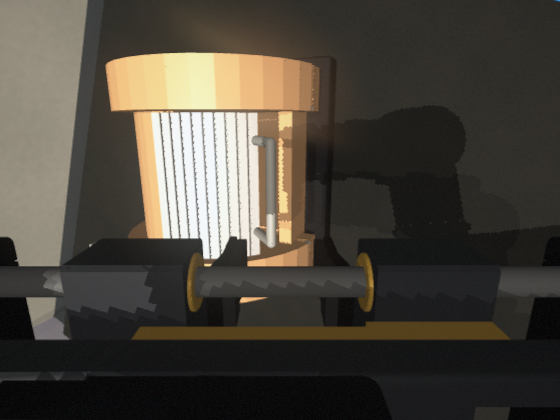

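```bash
cat > fit.py <<'E'
from h import *
from scipy.optimize import least_squares
p=env.grab_frame('top'); w=env.grab_frame('wrist')
c=lambda u,v:(215+u/4.4,90+v/4.4)
def bar(q,y): a=.942-q; return (-.168*np.sin(a),y,.045+.168*np.cos(a))
def f(T,pr=False):
    q=T[3]
    X=tw(T,[(-.145,.145,0),(-.145,-.145,0),bar(q,.05),bar(q,-.05)])
    r=(proj(p,X)-[c(165,538),c(518,405),c(258,441),c(407,392)])*1
    X=tw(T,[(-.145,-.145,.03),bar(q,.05),bar(q,-.05)])
    s=(proj(w,X)-[(333,57),(270,244),(269,140)])*.4
    if pr: print(r.round(1),(s/.4).round(1))
    return np.r_[r.ravel(),s.ravel()]
r=least_squares(f,[.63,.14,.37,0]); print(r.x); f(r.x,True)
for q in (0,):
    g=least_squares(lambda t:f(np.r_[t,q]),r.x[:3]); print(q,g.x,g.cost,r.cost)
b=np.array(bar(r.x[3],0)); print(tw(r.x,b), tw(g.x,bar(0,0)))
E
python3 fit.py
```

```text
[0.6279281  0.14291809 0.36520428 0.10456652]
[[-0.5  0.4]
 [ 0.8  1.2]
 [ 1.4 -0.6]
 [-1.6 -0.5]] [[-2.6 -1.7]
 [ 0.2 -1.7]
 [ 1.3  2.7]]
0 [0.63793684 0.14457837 0.34610356] 27.857152345463053 5.632962679169606
[[0.5113475  0.09834278 0.15745446]] [[0.51012591 0.09848731 0.14381285]]
```

```bash
python3 -c "
import cv2
a=cv2.imread('pics/w1.png')
cv2.imwrite('pics/w1c.png',cv2.resize(a[45:245,95:345],None,fx=3,fy=3,interpolation=cv2.INTER_CUBIC))"
```

```text
(no output)
```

View pics/w1c.png

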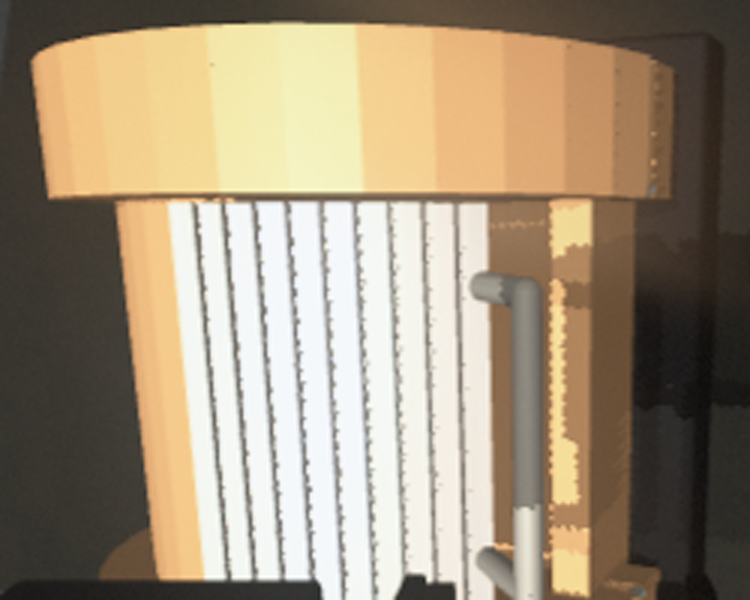

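```bash
sed -i 's/bar(q,.05),bar(q,-.05)/bar(q,L),bar(q,-L)/; s/^def f/L=.055\ndef f/; s/(269,140)/(269.5,138)/;s/(270,244)/(270,246)/' fit.py; python3 fit.py; sed 's/L=.055/L=.052/' fit.py | python3 -
python3 - <<'E'
from h import *
from scipy.optimize import least_squares
E
```

```text
[0.62841275 0.14311657 0.36321027 0.09912942]
[[-0.7  0.2]
 [ 0.7  1.2]
 [-0.2  0. ]
 [-0.2 -0.9]] [[-2.8 -1.4]
 [ 0.4  0.9]
 [ 1.3 -0.5]]
0 [0.63783986 0.1447336  0.34579383] 22.61824870248602 2.701342232271054
[[0.51117369 0.09855724 0.15677418]] [[0.51001466 0.09868212 0.14381285]]
[0.62796779 0.14292428 0.36466899 0.10317598]
[[-0.5  0.3]
 [ 0.8  1.2]
 [ 0.8 -0.3]
 [-1.  -0.6]] [[-2.6 -1.7]
 [ 0.3 -1.8]
 [ 1.   2.6]]
0 [0.63781895 0.14459101 0.34615731] 25.71556372579787 4.048260451174853
[[0.51121737 0.09835565 0.15728079]] [[0.5100105  0.09849307 0.14381285]]
```

```bash
cat >> h.py <<'E'
T=np.array([.6284,.1431,.364]); D=np.array([np.cos(T[2]),np.sin(T[2]),0])
def Y(l): return D*np.sin(l)-np.array([0,0,np.cos(l)])
def st(m=''):
    s=env.read_state(); print(m,round(s['clock'],2),'pos',s['position'].round(4),'F',s['force'].round(1),'op',round(float(s['opening']),3)); return s
E
python3 - <<'E'
from h import *
B=np.array([.5112,.0986,.153]); y=Y(.4)
env.goto(B-.05*y,rot(y,-D)); st()
print(env.move_straight(B+.014*y,rate=.08,force_limit=8)); st()
snap('wrist','w2')
env.gripper_to(0,15); st('grip'); p=snap('wrist','w3')
E
```

```text
6.15 pos [0.4929 0.0914 0.1984] F [0.4 0.4 0.3] op 0.396
False
 7.1 pos [0.5166 0.1007 0.1408] F [-0.3 -0.7 -0.1] op 0.397
grip 8.02 pos [0.5163 0.1005 0.1401] F [ 0.1  0.4 -0.5] op 0.004
```

View pics/w3.png

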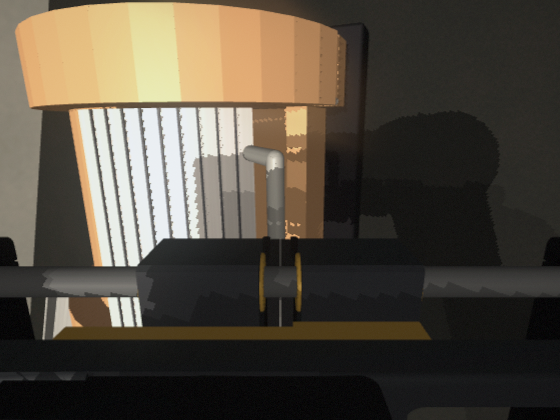

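```bash
python3 - <<'E'
from h import *
y=Y(.4)
env.gripper_to(.4); s=st()
print(env.move_straight(s['position']+.017*y,rate=.06,force_limit=8)); st()
env.gripper_to(0,15); st('grip'); p=snap('wrist','w4')
E
```

```text
8.93 pos [0.5163 0.1005 0.1401] F [ 0.4  0.1 -0.3] op 0.397
False
 9.37 pos [0.5224 0.1028 0.1239] F [ 0.1 -0.5  0.3] op 0.399
grip 9.94 pos [0.5232 0.1033 0.125 ] F [ 1.  -0.   0.2] op 0.104
```

View pics/w4.png

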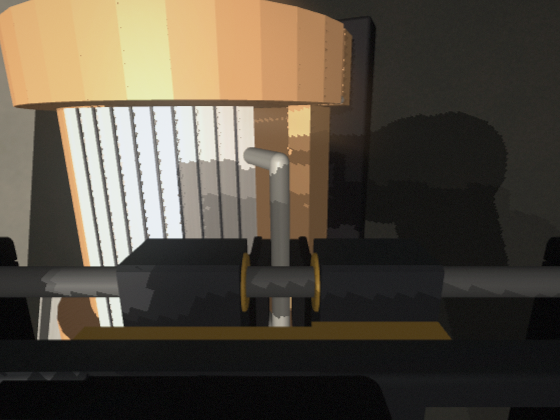

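```bash
cat > arc.py <<'E'
from h import *
import sys
s=st(); b=.942
G=s['position']-.016*Y(.4)
C=G+.168*(np.sin(b)*D-np.cos(b)*np.array([0,0,1])); np.save('C.npy',C); print('C',C)
def bp(q): a=b-q; return C+.168*(-np.sin(a)*D+np.cos(a)*np.array([0,0,1]))
qs=np.linspace(0,.45,4)[1:]
for q in qs:
    l=.4*(1-q/1.35); r=env.move_straight(bp(q)+.016*Y(l),rot(Y(l),-D),rate=.12,force_limit=25); st(f'{q:.2f} {r}')
    if r: break
snap('wrist','w5'); snap('top','t5')
E
python3 arc.py
```

```text
9.99 pos [0.5231 0.1033 0.125 ] F [0.6 0.7 0. ] op 0.109
C [0.64425576 0.14947391 0.04093559]
0.15 False 10.35 pos [0.5392 0.1097 0.1438] F [ 6.3  0.7 -6.8] op 0.103
0.30 False 10.71 pos [0.5555 0.1159 0.1601] F [-1.3  1.2  3.1] op 0.063
0.45 False 11.06 pos [0.5732 0.1223 0.1731] F [ 0.5  0.1 -1. ] op 0.006
```

View pics/w5.png

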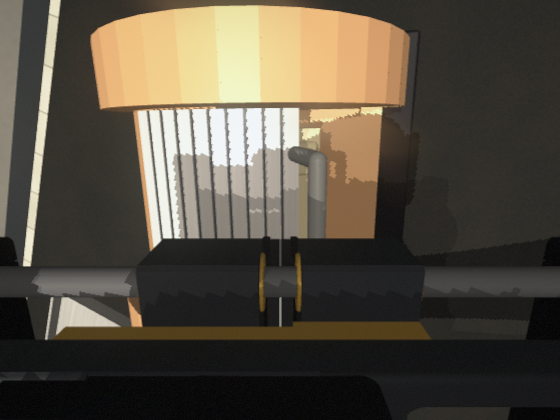

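```bash
python3 - <<'E'
from h import *
o,M=TP()
print(o,M.round(4))
def cam(pos,eul):
    Rt=R.from_euler('xyz',eul,degrees=True)
    return dict(fx=329.889,fy=329.889,cx=279.877,cy=206.708,position=pos+Rt.apply(o),orientation=(Rt*R.from_matrix(M)).as_euler('xyz',degrees=True))
def dirn(l,yaw):
    d=np.array([np.cos(yaw),np.sin(yaw),0]); y=d*np.sin(l)-np.array([0,0,np.cos(l)]); return rot(y,-d)
c1=cam(np.array([.46098,.07814,.26374]),dirn(.4,.37484)); c4=cam(np.array([.5228,.1031,.1245]),dirn(.4,.364)); c3=cam(np.array([.5163,.1005,.1401]),dirn(.4,.364))
from scipy.optimize import least_squares
f=lambda X:np.r_[(proj(c1,X)-[269.5,138])[0],(proj(c4,X)-[281,152])[0]*1,(proj(c3,X)-[275,153])[0]]
r=least_squares(f,[.52,.08,.14]); print(r.x,r.fun)
# board far corner: w1 (333,57), w4 (372,19)
f=lambda X:np.r_[(proj(c1,X)-[333,57])[0],(proj(c4,X)-[373,19])[0]]
r=least_squares(f,[.52,.08,.14]); print(r.x,r.fun)
s=env.read_state(); print(s['position'],s['tool_rot'], env.grab_frame('wrist')['position'])
E
```

```text
[-0.07086827 -0.19659864  0.00059772] [[-1.000e-04 -9.667e-01 -2.560e-01]
 [-8.000e-04  2.560e-01 -9.667e-01]
 [ 1.000e+00  1.000e-04 -8.000e-04]]
[0.52750285 0.0457741  0.16289789] [ 2.00329086 -0.17487424 -3.11808628  2.01431698  2.32758858 -2.12184368]
[ 0.54232495 -0.04384564  0.02262567] [ 0.23551833  0.2448139  -0.14908145 -0.15207143]
[0.57238036 0.12189173 0.17257666] [-1.05153112e+02 -5.04949352e-03  1.10829165e+02] [0.54899988 0.03715709 0.36216278]
```

```bash
python3 - <<'E'
from h import *
a=cv2.imread('pics/t5.png')
c=cv2.resize(a[90:220,215:345],None,fx=4.4,fy=4.4,interpolation=cv2.INTER_CUBIC)
cv2.imwrite('pics/t5c.png',c)
E
```

```text
(no output)
```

View pics/t5c.png

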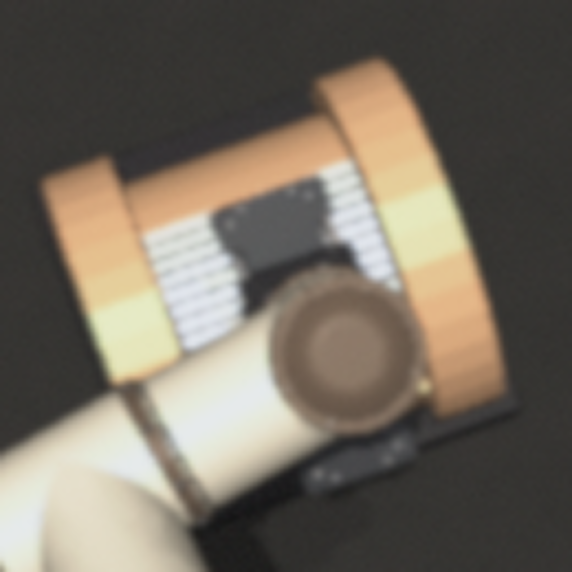

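```bash
python3 - <<'E'
from h import *
s=st(); r=np.array(s['tool_rot']); y=R.from_euler('xyz',r,degrees=True).as_matrix()[:,1]
env.move_straight(s['position']-.10*y-.06*D,rate=.2)
env.gripper_to(.4)
s=st(); p=snap('wrist','w6'); q=snap('side','s6')
np.savez('w6.npz',pos=p['position'],o=p['orientation'])
for t in ['cover_bar','cover']:
  for im,n in ((p,'w'),(q,'s')):
    for d in env.search_frame(im,t): print(n,t,np.round(d['xyz'],4),d['score'],proj(im,d['xyz']))
E
```

```text
11.26 pos [0.5726 0.122  0.1728] F [-0.3  0.3 -0. ] op 0.002
 12.93 pos [0.4921 0.0913 0.2693] F [-0.  -0.1 -0.4] op 0.398
w cover_bar [0.6079 0.1174 0.1637] 0.61 [[194.09002172 174.79374784]]
s cover_bar [0.6047 0.1259 0.1698] 0.56 [[311.51496121 156.90380369]]
w cover [0.6083 0.1236 0.1712] 0.84 [[188.3115863  181.51337657]]
s cover [0.602  0.1306 0.1724] 0.7 [[309.8914119  155.67519271]]
```

View pics/w6.png

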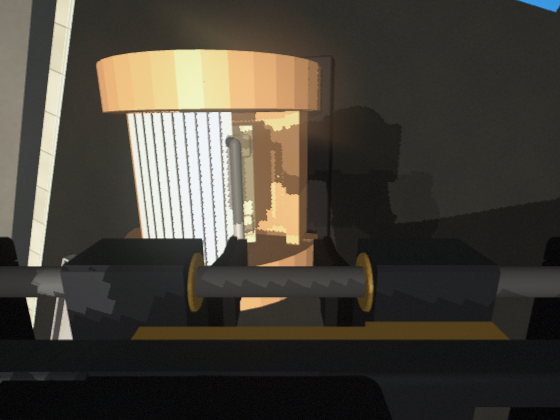

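View pics/s6.png

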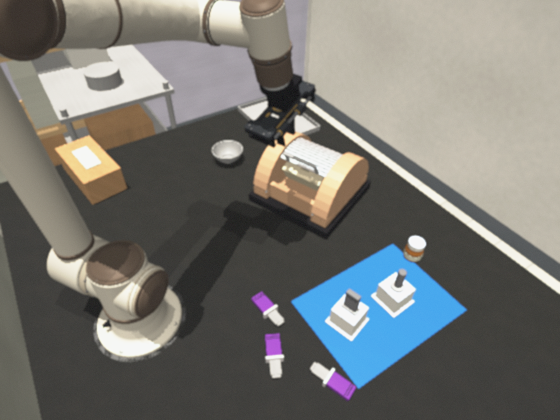

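```bash
python3 - <<'E'
from h import *
t=snap('top','t6')
a=cv2.imread('pics/side0.png')[280:400,240:370]; b=cv2.imread('pics/s6.png')[280:400,240:370]
c=np.hstack([cv2.resize(x,None,fx=3,fy=3,interpolation=cv2.INTER_CUBIC) for x in (a,b)]); cv2.imwrite('pics/pp.png',c)
a=cv2.imread('pics/top0.png')[200:320,370:470]; b=t['image'][200:320,370:470]
c=np.hstack([cv2.resize(x,None,fx=4,fy=4,interpolation=cv2.INTER_CUBIC) for x in (a,b)]); cv2.imwrite('pics/pt.png',c)
x=t['image'][90:220,215:345]; y=cv2.imread('pics/s6.png')[110:240,220:380]
cv2.imwrite('pics/q.png',np.hstack([cv2.resize(x,(400,400),interpolation=cv2.INTER_CUBIC),cv2.resize(y,(400,400),interpolation=cv2.INTER_CUBIC)]))
E
```

```text
(no output)
```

View pics/pp.png

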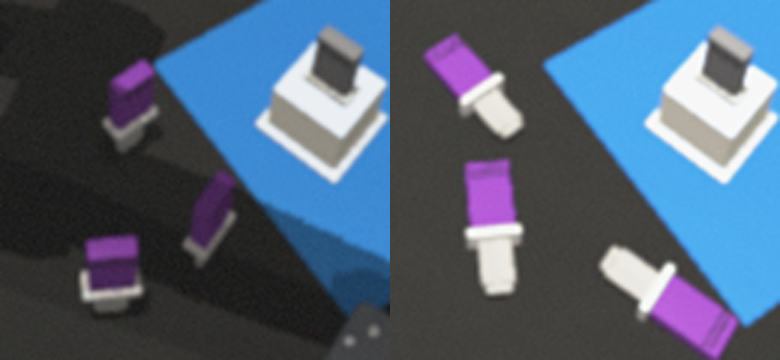

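View pics/pt.png

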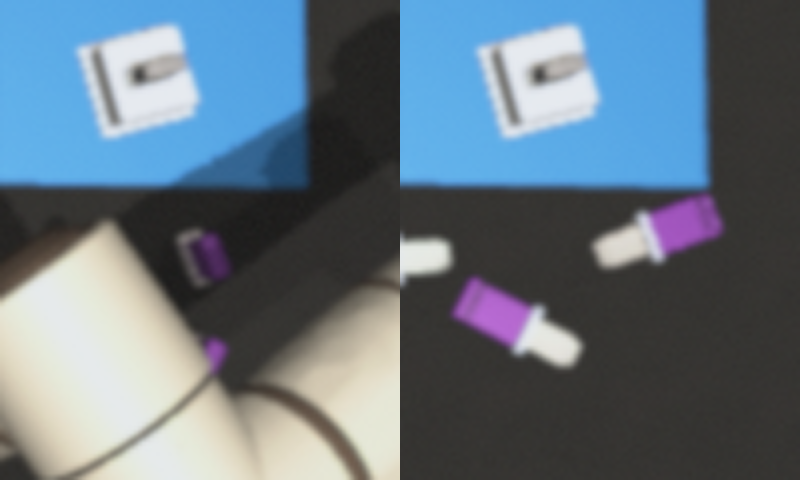

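View pics/q.png

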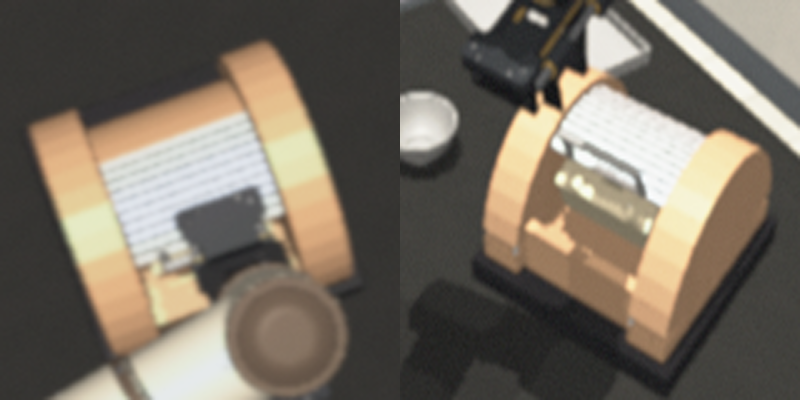

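```bash
python3 - <<'E'
from h import *
a=cv2.imread('pics/s6.png')[130:190,270:350]; b=cv2.imread('pics/w6.png')[110:260,180:340]
cv2.imwrite('pics/z1.png',cv2.resize(a,None,fx=9,fy=9,interpolation=cv2.INTER_CUBIC))
cv2.imwrite('pics/z2.png',cv2.resize(b,None,fx=4,fy=4,interpolation=cv2.INTER_CUBIC))
E
```

```text
(no output)
```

View pics/z1.png

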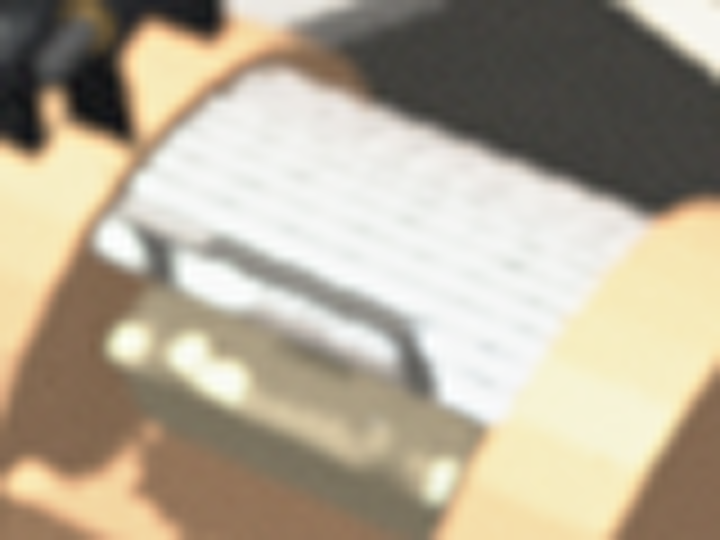

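View pics/z2.png

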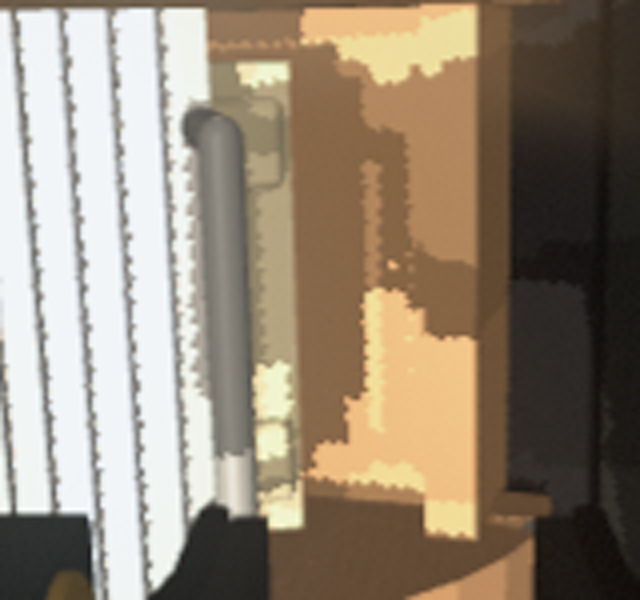

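```bash
python3 - <<'E'
from h import *
from scipy.optimize import least_squares
w=env.grab_frame('wrist'); s=env.grab_frame('side'); t=env.grab_frame('top')
f=lambda X:np.r_[(proj(w,X)-[235.5,140])[0],(proj(s,X)-[315,166.1])[0]]
r=least_squares(f,[.52,.08,.14]); print(r.x,r.fun)
for T0 in (T,np.array([.638,.1446,.346])):
    d=(r.x-[T0[0],T0[1],.045]); c,si=np.cos(T0[2]),np.sin(T0[2]); x=c*d[0]+si*d[1]; y=-si*d[0]+c*d[1]; print(x,y,d[2],np.hypot(x,d[2]),'q',.942-np.arctan2(-x,d[2]))
# check side board corners
print(proj(s,tw(T,[[-.145,.145,0],[-.145,-.145,0],[.145,-.145,0.03],[-.145,-.145,.03],[-.145,.145,.03]])).round(1))
print(proj(t,tw(T,[[-.145,.145,0],[-.145,-.145,0],[.145,-.145,0.03],[.145,.145,.03],[-.145,.145,.03]])).round(1))
E
python3 - <<'E'
import cv2
a=cv2.imread('pics/s6.png')[125:245,240:380]
cv2.imwrite('pics/z3.png',cv2.resize(a,None,fx=5,fy=5,interpolation=cv2.INTER_CUBIC))
E
```

```text
[0.56590145 0.06161777 0.19472232] [-0.05797088 -0.06613524 -0.29096521  0.04995977]
-0.08741255042286347 -0.05389311262678505 0.14972232122988394 0.17337164544957806 q 0.41355422679123943
-0.09596814584347622 -0.05361310749935211 0.14972232122988394 0.17783885540314096 q 0.3719959928686668
[[248.7 199.4]
 [325.5 239.8]
 [371.9 180.5]
 [326.5 232.9]
 [248.3 192.5]]
[[251.9 212.5]
 [333.5 183.2]
 [304.  101.7]
 [222.3 130.2]
 [251.1 211.4]]
```

View pics/z3.png

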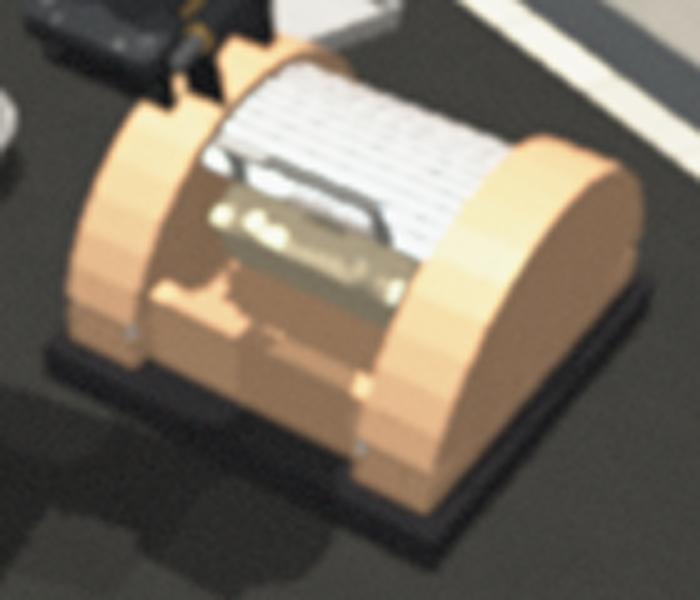

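```bash
python3 - <<'E'
from h import *
s=env.grab_frame('side'); S=env.read_state(); P=S['position']; r=R.from_euler('xyz',S['tool_rot'],degrees=True).as_matrix()
for k in (-.02,0,.02,.04): print(k,proj(s,[P+k*r[:,1],P+k*r[:,1]+.0175*r[:,2],P+k*r[:,1]-.0175*r[:,2]]).round(1).tolist())
a=s['image'][60:180,220:380]
cv2.imwrite('pics/z4.png',cv2.resize(a,None,fx=5,fy=5,interpolation=cv2.INTER_CUBIC))
E
```

```text
-0.02 [[286.4, 142.0], [282.6, 146.5], [290.2, 137.5]]
0 [[287.4, 147.2], [283.6, 151.7], [291.1, 142.7]]
0.02 [[288.3, 152.2], [284.6, 156.7], [292.0, 147.7]]
0.04 [[289.3, 157.0], [285.6, 161.5], [292.9, 152.6]]
```

View pics/z4.png

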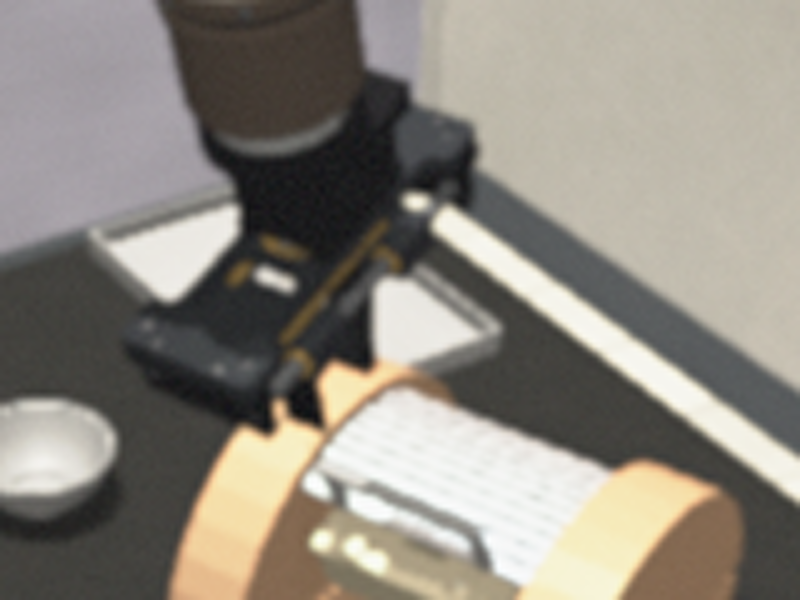

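```bash
cat > g2.py <<'E'
from h import *
q=.41; a=.942-q; A=np.array([T[0],T[1],.045]); Z=np.array([0,0,1.])
B=A+.168*(-np.sin(a)*D+np.cos(a)*Z); l=.4; y=Y(l); print(B)
env.move_straight(B-.02*y,rot(y,-D),rate=.25); snap('wrist','w7'); st()
print(env.move_straight(B+.042*y,rate=.08,force_limit=8)); st()
env.gripper_to(0,25); st('grip'); snap('wrist','w8'); snap('side','s8')
E
python3 g2.py
```

```text
[0.54876422 0.11276064 0.18978144]
 14.0 pos [0.5422 0.1103 0.2097] F [ 0.3 -0.4  1.2] op 0.4
False
 14.93 pos [0.5643 0.1187 0.1517] F [ 0.1 -1.1  1.5] op 0.401
grip 15.51 pos [0.5643 0.1188 0.1515] F [-0.  -0.3  0.5] op 0.104
```

```bash
python3 - <<'E'
import cv2,numpy as np
a=cv2.resize(cv2.imread('pics/w7.png'),(400,300));b=cv2.resize(cv2.imread('pics/w8.png'),(400,300))
c=cv2.resize(cv2.imread('pics/s8.png')[80:230,240:380],(400,428),interpolation=2)
o=np.zeros((600,800,3),np.uint8); o[:300,:400]=a;o[300:,:400]=b;o[:428,400:]=c
cv2.imwrite('pics/m8.png',o)
E
```

```text
(no output)
```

View pics/m8.png

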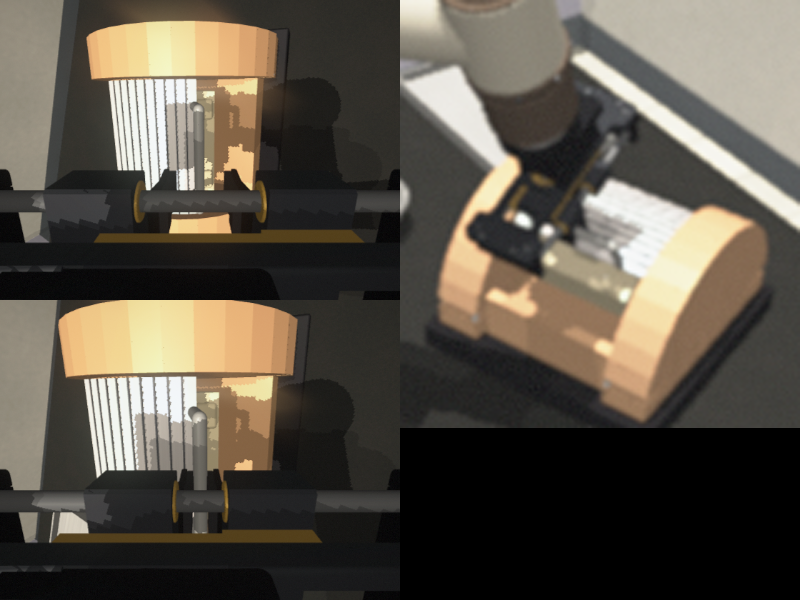

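```bash
cat > arc2.py <<'E'
from h import *
s=st(); K=.042; A=np.array([T[0],T[1],.045]); Z=np.array([0,0,1.])
G=s['position']-K*Y(.4); d=G-A; x=d@D; print('r',np.hypot(x,d[2]),'q',.942-np.arctan2(-x,d[2]))
q0=.942-np.arctan2(-x,d[2])
def bp(q): a=.942-q; return A+.168*(-np.sin(a)*D+np.cos(a)*Z)
qs=np.linspace(q0,1.37,6)[1:]
for q in qs:
    l=.4-.4*(q-q0)/(1.35-q0); r=env.move_straight(bp(q)+K*Y(l),rot(Y(l),-D),rate=.14,force_limit=25); st(f'{q:.2f} {r}')
    if r: break
snap('wrist','w9'); snap('side','s9')
E
python3 arc2.py
```

```text
15.61 pos [0.5643 0.1187 0.1515] F [ 0.4 -0.4  2.3] op 0.101
r 0.1681749085122329 q 0.41285065857170455
0.60 False 15.97 pos [0.5902 0.129  0.1645] F [0.1 2.  4.2] op 0.106
0.80 False 16.32 pos [0.6154 0.1388 0.1708] F [-0.2  4.2  3.2] op 0.105
0.99 False 16.68 pos [0.6417 0.1489 0.1713] F [0.6 4.2 3. ] op 0.104
1.18 False 17.04 pos [0.6681 0.1591 0.166 ] F [0.7 5.4 2.5] op 0.11
1.37 True 17.34 pos [0.688  0.1656 0.1556] F [-1.6  0.3  4. ] op 0.1
```

```bash
python3 - <<'E'
import cv2,numpy as np
a=cv2.resize(cv2.imread('pics/w9.png'),(400,300))
c=cv2.resize(cv2.imread('pics/s9.png')[80:230,240:380],(400,428),interpolation=2)
o=np.zeros((430,800,3),np.uint8); o[:300,:400]=a;o[:428,400:]=c
cv2.imwrite('pics/m9.png',o)
E
```

```text
(no output)
```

View pics/m9.png

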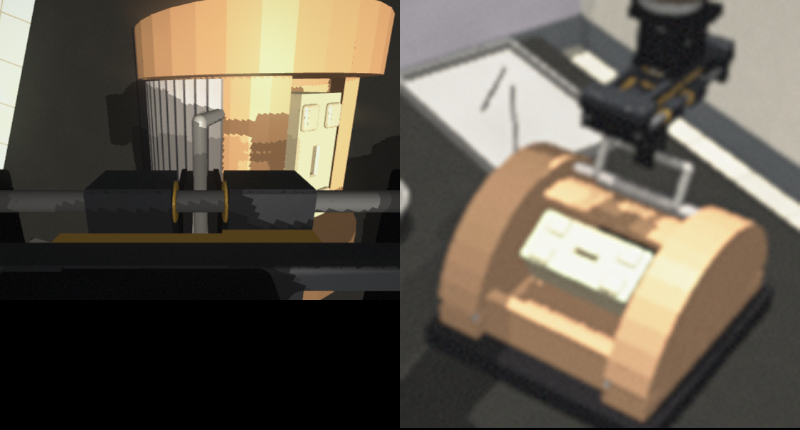

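```bash
python3 - <<'E'
from h import *
A=np.array([T[0],T[1],.045]); Z=np.array([0,0,1.])
def qq(s):
    y=R.from_euler('xyz',s['tool_rot'],degrees=True).as_matrix()[:,1]
    d=s['position']-.042*y-A; x=d@D; return np.hypot(x,d[2]),.942-np.arctan2(-x,d[2])
s=st(); print(qq(s))
r=env.move_straight(s['position']+.012*(.918*D-.397*Z),rate=.05,force_limit=14); s=st(str(r)); print(qq(s))
E
```

```text
17.44 pos [0.688  0.1656 0.1556] F [-2.7 -0.4  4.4] op 0.104
(np.float64(0.16582261288009117), np.float64(1.3445814438859118))
True 17.65 pos [0.6875 0.1652 0.1554] F [-2.7  0.3  4.5] op 0.107
(np.float64(0.1656324026167999), np.float64(1.3448475026600806))
```

```bash
python3 - <<'E'
from h import *
A=np.array([T[0],T[1],.045]); Z=np.array([0,0,1.])
env.gripper_to(.45); s=st()
env.move_straight(s['position']+.1*Z,rate=.3)
t=np.radians(28); n=-np.sin(t)*D+np.cos(t)*Z; M0=A+.102*n; print('mouth',M0)
env.goto(M0+.10*n,rot(-n,-D)); s=st()
p=snap('wrist','w10'); q=snap('top','t10'); q2=snap('side','s10'); 
np.savez('w10.npz',pos=p['position'],o=p['orientation'])
X=D*np.cos(t)+Z*np.sin(t); Yt=np.cross(Z,D)
def box(hx,hy): return [M0+a*hx*X+b*hy*Yt for a,b in ((-1,-1),(1,-1),(1,1),(-1,1))]
print('gap',proj(p,box(.0035,.0145)).round(1).tolist()); print('face',proj(p,box(.029,.065)).round(1).tolist())
print('side',proj(q2,box(.0035,.0145)).round(1).tolist(),proj(q2,box(.029,.065)).round(1).tolist())
for t in ['insert','cover_bar']:
    for d in env.search_frame(p,t): print(t,np.round(d['xyz'],4),d['score'])
for t in ['stand_a','gauge_center','rod_center']:
  for im in (q,q2):
    for d in env.search_frame(im,t): print(t,np.round(d['xyz'],4),round(d['score'],2),proj(im,d['xyz'])[0].round())
st()
E
python3 - <<'E'
import cv2
a=cv2.imread('pics/s10.png')
cv2.imwrite('pics/s10c.png',cv2.resize(a[90:340,230:450],None,fx=2.4,fy=2.4,interpolation=cv2.INTER_CUBIC))
E
```

```text
18.46 pos [0.6886 0.166  0.1551] F [0.8 0.1 0.1] op 0.447
mouth [0.58365139 0.12605183 0.13506065]
 19.88 pos [0.5407 0.1098 0.2238] F [0.2 0.5 0.9] op 0.451
gap [[284.1, 183.1], [276.4, 183.1], [276.5, 213.7], [283.9, 213.7]]
face [[313.5, 126.2], [247.1, 126.2], [250.4, 263.5], [309.9, 263.5]]
side [[308.5, 171.3], [309.7, 169.4], [301.6, 165.7], [300.4, 167.6]] [[318.6, 185.0], [328.6, 168.8], [292.2, 152.9], [282.3, 168.2]]
insert [0.5818 0.1233 0.1352] 0.75
cover_bar [0.6873 0.1438 0.1585] 0.69
stand_a [ 0.5511 -0.2799  0.061 ] 0.87 [408. 179.]
stand_a [ 0.4158 -0.27    0.0548] 0.8 [404. 221.]
stand_a [ 0.5429 -0.3086  0.0441] 0.92 [393. 297.]
stand_a [ 0.4034 -0.2939  0.0381] 0.84 [345. 321.]
gauge_center [ 0.3008 -0.3812  0.0153] 0.69 [436. 257.]
gauge_center [ 0.2267 -0.2568  0.0139] 0.55 [398. 280.]
gauge_center [ 0.4175 -0.2772  0.1126] 0.49 [411. 218.]
gauge_center [ 0.299  -0.3821  0.0152] 0.96 [333. 381.]
gauge_center [ 0.2766 -0.1501  0.0164] 0.87 [267. 306.]
gauge_center [ 0.4179 -0.2774  0.0925] 0.59 [348. 300.]
rod_center [ 0.5587 -0.3012  0.0857] 0.63 [399. 282.]
 20.43 pos [0.5399 0.1094 0.2233] F [-0.6 -0.6  0.2] op 0.45
```

View pics/w10.png

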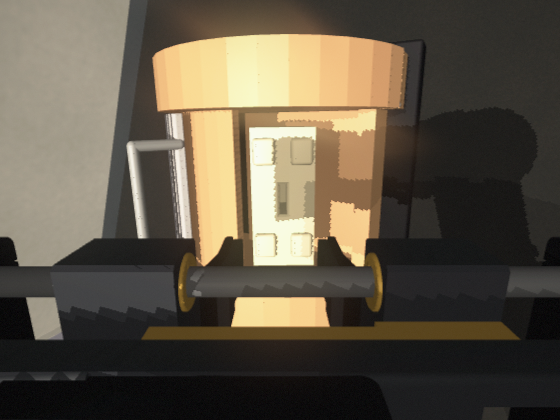

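View pics/s10c.png

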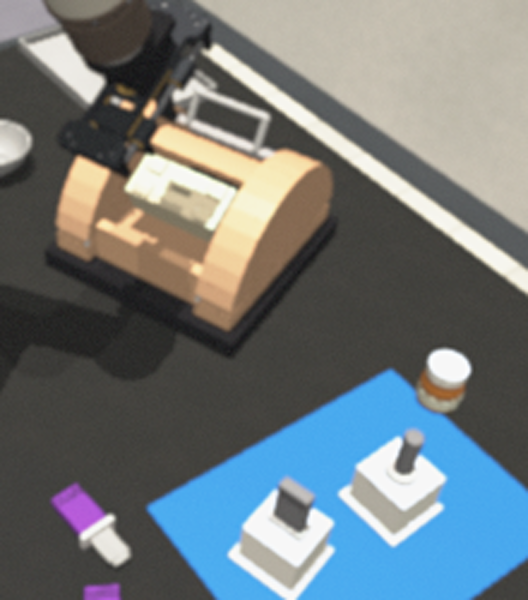

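```bash
python3 - <<'E'
import cv2
a=cv2.imread('pics/w10.png')[115:275,230:340]
cv2.imwrite('pics/z10.png',cv2.resize(a,None,fx=5,fy=5,interpolation=cv2.INTER_CUBIC)[:, :])
b=cv2.imread('pics/s10.png')[145:200,270:340]
cv2.imwrite('pics/z11.png',cv2.resize(b,None,fx=8,fy=8,interpolation=cv2.INTER_CUBIC))
E
```

```text
(no output)
```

View pics/z10.png

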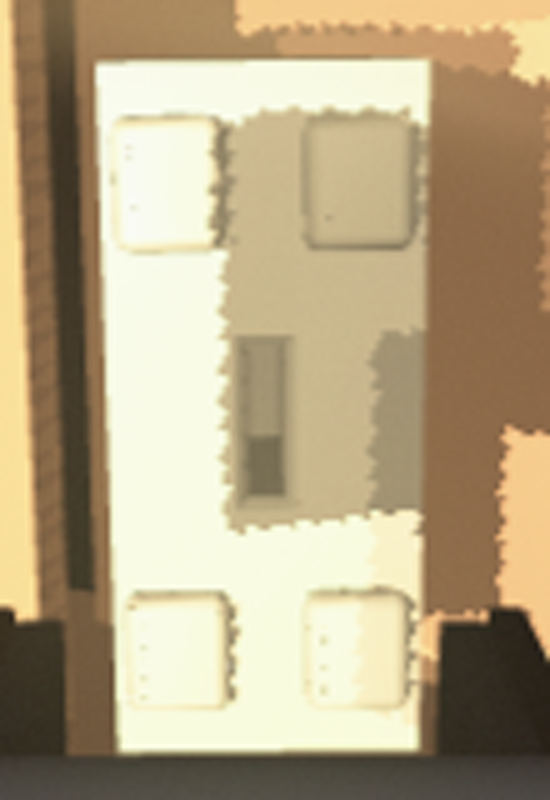

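View pics/z11.png

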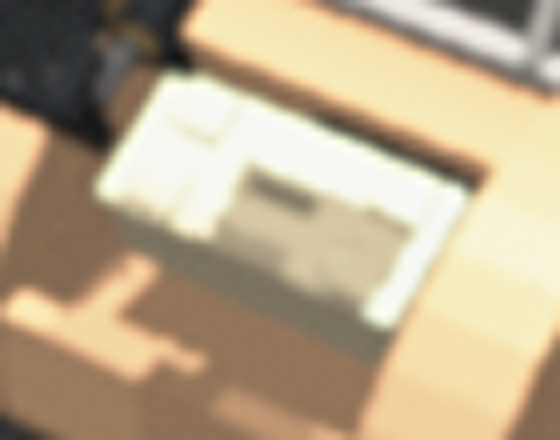

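```bash
cat >> h.py <<'E'
def mouth_fit(p,obj,U):
    """obj Nx3 in insert frame -> insert pose in world via solvePnP"""
    K=np.array([[p['fx'],0,p['cx']],[0,p['fy'],p['cy']],[0,0,1.]])
    ok,rv,tv=cv2.solvePnP(np.array(obj,float),np.array(U,float),K,None)
    Rc=R.from_euler('xyz',p['orientation'],degrees=True).as_matrix()@np.diag([1,-1,-1])
    Rm=cv2.Rodrigues(rv)[0]; e=cv2.projectPoints(np.array(obj,float),rv,tv,K,None)[0][:,0]-U
    return Rc@tv.ravel()+p['position'],Rc@Rm,e
E
python3 - <<'E'
from h import *
f=np.load('w10.npz'); p=dict(fx=329.889,fy=329.889,cx=279.877,cy=206.708,position=f['pos'],orientation=f['o'])
# insert frame x across (+D-ish), y along trainer y. image: left=+D, top=-y
obj=[(.029,-.065,0),(-.029,-.065,0),(.029,.065,0),(-.029,.065,0),(.0055,-.0165,0),(-.0055,-.0165,0),(.0055,.0165,0),(-.0055,.0165,0)]
U=[(249.2,127.4),(316.4,127.4),(253.6,265.4),(313.6,265.4),(276.8,181.8),(288.4,181.8),(276.9,215.4),(288.2,215.4)]
U=np.array(U)
t,Rm,e=mouth_fit(p,obj,U); print(t,e.round(1).tolist()); print(Rm.round(3))
print('tilt',np.degrees(np.arccos(Rm[2,2])),'yaw',np.degrees(np.arctan2(-Rm[0,1],Rm[1,1])))
# constrained fit: T (x,y,yaw)
from scipy.optimize import least_squares
def fr(T):
    D=np.array([np.cos(T[2]),np.sin(T[2]),0]);Z=np.array([0,0,1.]);a=np.radians(28)
    n=-np.sin(a)*D+np.cos(a)*Z; X=np.cos(a)*D+np.sin(a)*Z
    return np.array([T[0],T[1],.045])+.102*n, np.c_[X,np.cross(Z,D),n]
def g(T):
    m,F=fr(T); return (proj(p,m+np.array(obj)@F.T)-U).ravel()
r=least_squares(g,T); print(r.x,np.abs(r.fun).max()); print(fr(r.x)[0]); np.save('T2.npy',r.x)
s=env.grab_frame('side'); m,F=fr(r.x); print(proj(s,m+np.array(obj)@F.T).round(1).tolist())
E
```

```text
[0.58164896 0.12605567 0.13336438] [[0.6, -0.1], [-1.0, -0.6], [-0.3, -0.5], [-0.4, -0.3], [-0.0, -0.3], [0.4, -0.3], [0.2, 1.1], [0.6, 1.1]]
[[ 0.832 -0.38  -0.404]
 [ 0.326  0.924 -0.198]
 [ 0.448  0.033  0.893]]
tilt 26.71581048107862 yaw 22.344976431315214
[0.62545918 0.14299084 0.37269841] 1.325561603808353
[0.58086055 0.12555408 0.13506065]
[[328.0, 169.1], [318.1, 185.4], [291.3, 153.3], [281.6, 168.7], [310.0, 169.5], [308.1, 172.5], [300.7, 165.4], [298.8, 168.3]]
```

```bash
python3 - <<'E'
from h import *
yaw=np.radians(13); gx=np.array([np.cos(yaw),np.sin(yaw),0])
P=np.array([.418,-.277,.235]); o=rot([0,0,-1],-gx); print(env.inverse_kinematics(P,o))
env.goto(P,o); s=st(); p=snap('wrist','w12'); np.savez('w12.npz',pos=p['position'],o=p['orientation'])
for t in ['gauge_center','stand_a']:
    for d in env.search_frame(p,t): print(t,np.round(d['xyz'],4),round(d['score'],2),proj(p,d['xyz'])[0].round())
c=p['image'][100:260,200:360]; cv2.imwrite('pics/z12.png',cv2.resize(c,None,fx=4.5,fy=3.7,interpolation=cv2.INTER_CUBIC)); st()
E
```

```text
[-14.94878739   8.03801776 -11.97991462   0.         -69.98206762
  27.94878739]
 21.93 pos [ 0.4182 -0.2764  0.2349] F [ 0.8 -0.3 -0. ] op 0.45
gauge_center [ 0.3037 -0.3825  0.012 ] 0.86 [390. 114.]
gauge_center [ 0.4265 -0.2824  0.1139] 0.84 [272. 186.]
gauge_center [ 0.2238 -0.2666  0.0139] 0.84 [421. 217.]
gauge_center [ 0.2911 -0.1907  0.0117] 0.7 [355. 257.]
stand_a [ 0.548  -0.3037  0.0531] 0.8 [172. 133.]
stand_a [ 0.703  -0.2248  0.0583] 0.6 [ 25. 171.]
stand_a [ 0.4268 -0.2917  0.0553] 0.55 [275. 168.]
 22.07 pos [ 0.4183 -0.2762  0.235 ] F [-0.1  0.1  0. ] op 0.448
```

View pics/w12.png

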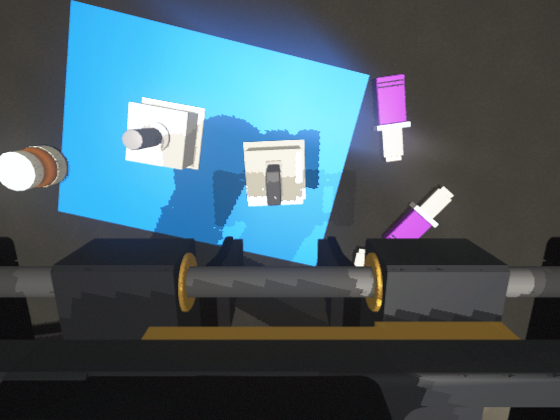

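View pics/z12.png

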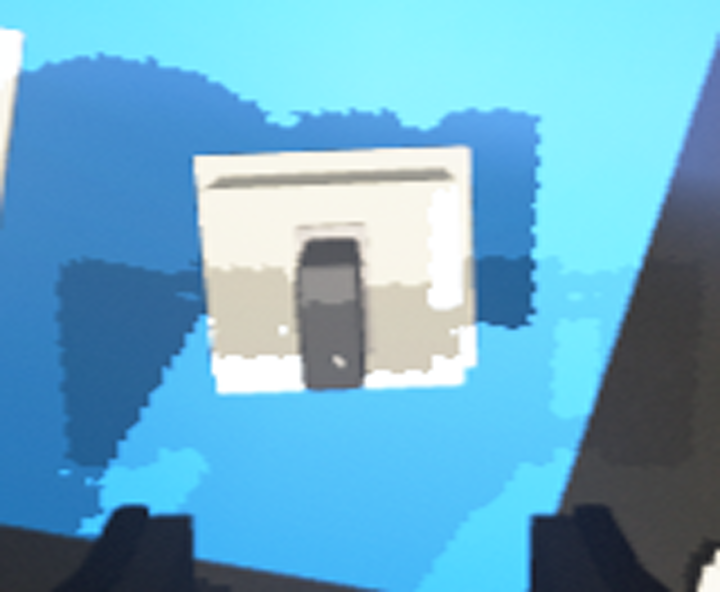

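```bash
cat > gfit.py <<'E'
from h import *
from scipy.optimize import least_squares
f=np.load('w12.npz'); p=dict(fx=329.889,fy=329.889,cx=279.877,cy=206.708,position=f['pos'],orientation=f['o'])
c=lambda u,v:(200+u/4.5,100+v/3.7)
# image: right = tool z = -gx ; up = -tool x. tool x = y x z = (-Z)x(-gx)=Z x gx = gy  -> up = -gy
obj=np.array([(.032,-.032,.055),(-.032,-.032,.055),(.032,.032,.055),(-.032,.032,.055),(.007,.017,.117),(-.007,.017,.117),(.039,-.039,.004),(-.039,-.039,.004)])
U=np.array([c(208,188),c(457,178),c(215,392),c(465,383),c(303,388),c(363,388),c(195,155),c(470,148)])
g=lambda G:(proj(p,tw(G,obj))-U).ravel()
r=least_squares(g,[.42,-.28,.23]); print(r.x,np.degrees(r.x[2]),r.fun.round(1).reshape(-1,2).tolist())
G=r.x; np.save('G.npy',G)
im=cv2.imread('pics/w12.png')[100:260,200:360]; im=cv2.resize(im,None,fx=4.5,fy=4.5,interpolation=cv2.INTER_CUBIC)
def rect(hx,hy,z,col):
    q=proj(p,tw(G,[(a*hx,b*hy,z) for a,b in ((-1,-1),(1,-1),(1,1),(-1,1))])); q=((q-[200,100]+.5)*4.5-.5).astype(int)
    cv2.polylines(im,[q],True,col,1)
rect(.032,.032,.055,(0,0,255));rect(.039,.039,.004,(0,255,0));rect(.007,.017,.117,(255,0,255));rect(.009,.02,.061,(0,255,255));rect(.007,.017,.061,(255,255,0))
cv2.imwrite('pics/gf.png',im[:600])
E
python3 gfit.py
```

```text
[ 0.42476441 -0.28109485  0.26182808] 15.001643730825206 [[-1.1, -0.3], [0.3, 0.5], [0.7, -0.6], [-0.6, 0.0], [-0.2, 0.8], [0.7, 0.3], [0.0, -0.4], [0.2, -0.6]]
```

View pics/gf.png

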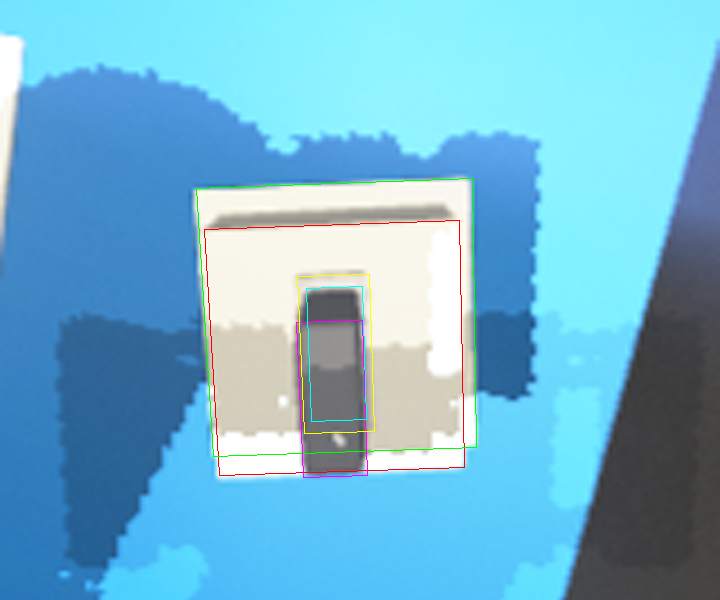

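```bash
python3 - <<'E'
from h import *
G=np.load('G.npy'); gx=np.array([np.cos(G[2]),np.sin(G[2]),0]); o=rot([0,0,-1],-gx)
env.goto([G[0],G[1],.13],o); 
r=env.move_straight([G[0],G[1],.046],o,rate=.08,force_limit=6); st(str(r))
env.gripper_to(0,30); st('grip'); snap('wrist','w13')
env.move_straight([G[0],G[1],.125],o,rate=.12); st(); snap('wrist','w14'); snap('side','s14'); st()
E
python3 - <<'E'
import cv2,numpy as np
a=cv2.resize(cv2.imread('pics/w13.png'),(400,300));b=cv2.resize(cv2.imread('pics/w14.png'),(400,300))
c=cv2.resize(cv2.imread('pics/s14.png')[170:350,290:450],(400,450),interpolation=2)
o=np.zeros((600,800,3),np.uint8); o[:300,:400]=a;o[300:,:400]=b;o[:450,400:]=c
cv2.imwrite('pics/m14.png',o)
E
```

```text
False 23.77 pos [ 0.4253 -0.2813  0.0465] F [-0.7  0.2 -0.9] op 0.453
grip 24.34 pos [ 0.4249 -0.2812  0.0462] F [-0.4  0.5  1.8] op 0.16
 25.2 pos [ 0.424  -0.2807  0.1242] F [-0.1  0.5  0.9] op 0.158
 25.3 pos [ 0.424  -0.2808  0.1239] F [-0.2  0.7 -1.5] op 0.16
```

View pics/m14.png

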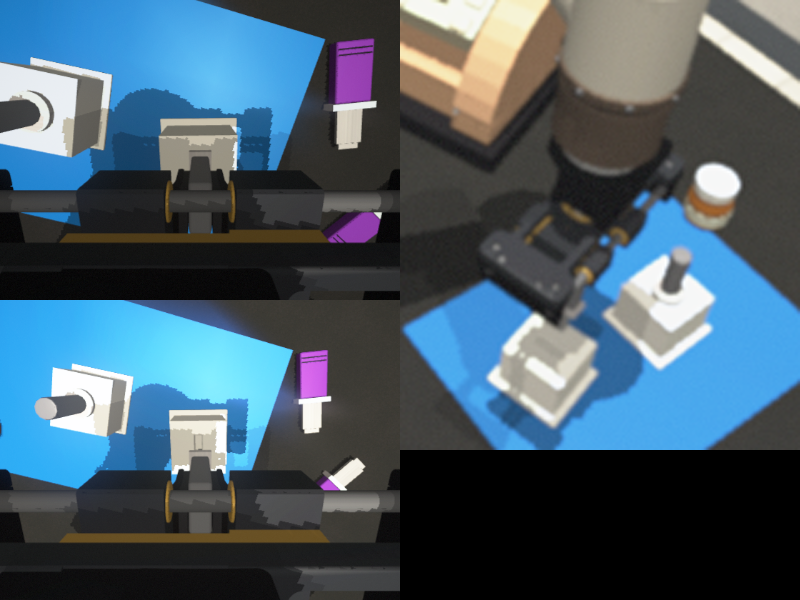

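```bash
cat >> h.py <<'E'
T2=np.array([.62546,.14299,.3727]); D2=np.array([np.cos(T2[2]),np.sin(T2[2]),0]); Z=np.array([0,0,1.]); _a=np.radians(28)
N=-np.sin(_a)*D2+np.cos(_a)*Z; X2=np.cos(_a)*D2+np.sin(_a)*Z; Y2=np.cross(Z,D2); M2=np.array([T2[0],T2[1],.045])+.102*N
OR=rot(-N,-D2)
E
python3 - <<'E'
from h import *
s=st(); env.move_straight(s['position']+[0,0,.10],rate=.3)
env.goto(M2+N*.13,OR); st()
env.move_straight(M2+N*(.0312+.022),OR,rate=.15); st()
p=snap('wrist','w15'); q=snap('side','s15'); np.savez('w15.npz',pos=p['position'],o=p['orientation'])
print('tip',proj(p,M2+N*.022),'gap',proj(p,M2+np.array([(.0055,-.0165),(-.0055,-.0165),(.0055,.0165),(-.0055,.0165)])@np.array([X2,Y2])))
cv2.imwrite('pics/z15.png',cv2.resize(p['image'][90:240,215:345],None,fx=4.0,fy=4,interpolation=cv2.INTER_CUBIC))
cv2.imwrite('pics/z15s.png',cv2.resize(q['image'][120:210,250:370],None,fx=6,fy=6,interpolation=cv2.INTER_CUBIC))
E
```

```text
25.3 pos [ 0.424  -0.2808  0.1239] F [-0.2  0.7 -1.5] op 0.16
 27.21 pos [0.5241 0.1028 0.2494] F [ 0.   0.5 -1.3] op 0.158
 27.87 pos [0.5581 0.1161 0.1824] F [-0.7 -0.1 -0.2] op 0.163
tip [[279.46006445 221.37038278]] gap [[272.37751822 192.58086235]
 [286.55992738 192.57600012]
 [272.62679278 232.85467458]
 [286.35676322 232.84927617]]
```

View pics/z15.png

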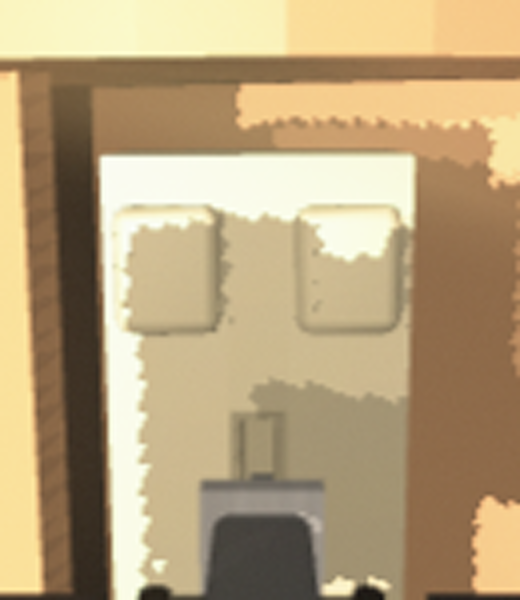

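View pics/z15s.png

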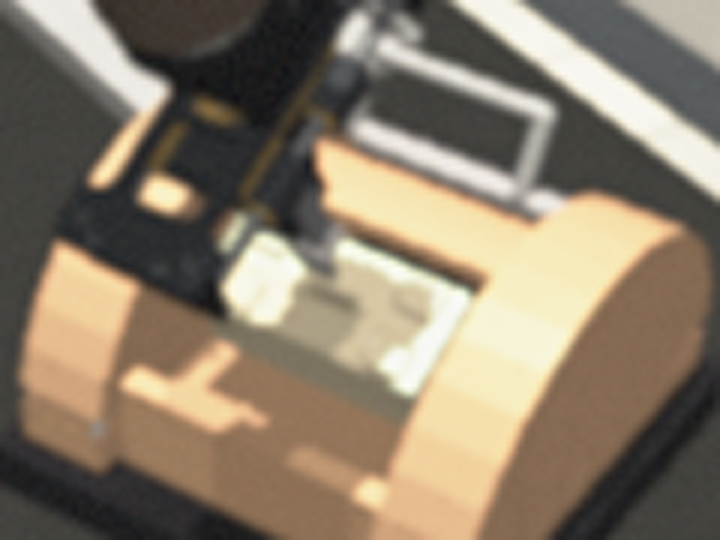

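```bash
cat > ins.py <<'E'
from h import *
off=.0003*X2-.0006*Y2
r=env.move_straight(M2+off+N*(.0312-.006),OR,rate=.05,force_limit=7); s=st(str(r)); print('along n',(s['position']-M2)@N-.0312,'x',(s['position']-M2)@X2*1e3,'y',(s['position']-M2)@Y2*1e3)
if not r:
    r=env.move_straight(M2+off+N*(.0312-.02),OR,rate=.04,force_limit=8); s=st(str(r)); print('along n',(s['position']-M2)@N-.0312,'x',(s['position']-M2)@X2*1e3,'y',(s['position']-M2)@Y2*1e3)
f=s['force']; print('F local',f@X2,f@Y2,f@N)
p=snap('wrist','w16'); q=snap('side','s16')
cv2.imwrite('pics/z16.png',np.hstack([cv2.resize(p['image'][90:240,215:345],None,fx=3,fy=3,interpolation=2),cv2.resize(q['image'][120:195,260:340],None,fx=5,fy=6,interpolation=2)]))
E
python3 ins.py
```

```text
False 28.68 pos [0.5703 0.1208 0.1572] F [-0.7  0.1 -1.3] op 0.16
along n -0.006227733587201217 x 0.15423577028752036 y -0.6189638619109243
False 29.18 pos [0.5764 0.1231 0.1447] F [-1.1 -0.7 -0.2] op 0.158
along n -0.0203196180130394 x 0.016684319752042 y -0.6516729033141739
F local -1.2497799136483865 -0.2563231049427113 0.4205811414493042
```

View pics/z16.png

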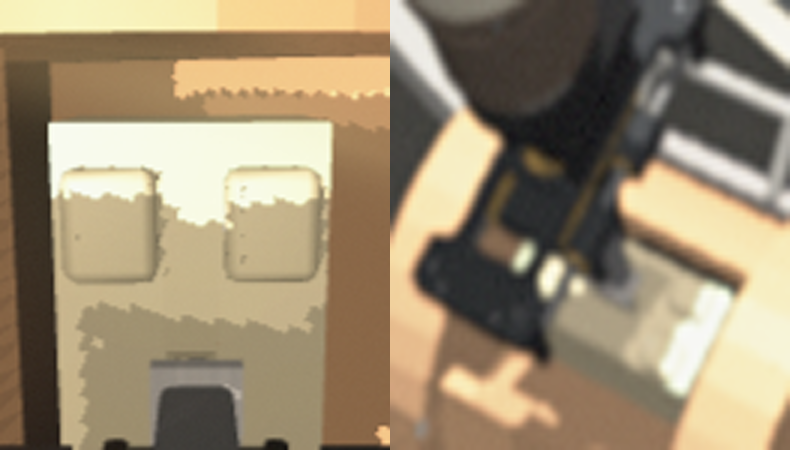

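```bash
cat > ins2.py <<'E'
from h import *
off=.0003*X2-.0006*Y2
def rep(r):
    s=st(str(r)); f=s['force']; print('collar gap mm',((s['position']-M2)@N+.0088)*1e3,'x',(s['position']-M2)@X2*1e3,'y',(s['position']-M2)@Y2*1e3,'Fl',f@X2,f@Y2,f@N)
r=env.move_straight(M2+off+N*(-.0088+.004),OR,rate=.04,force_limit=8); rep(r)
if not r:
    r=env.move_straight(M2+off+N*(-.0088-.005),OR,rate=.02,force_limit=8); rep(r)
p=snap('wrist','w17'); q=snap('side','s17')
cv2.imwrite('pics/z17.png',np.hstack([cv2.resize(p['image'][90:240,215:345],None,fx=3,fy=3,interpolation=2),cv2.resize(q['image'][120:195,260:340],None,fx=5,fy=6,interpolation=2)]))
E
python3 ins2.py
```

```text
False 29.82 pos [0.5833 0.1258 0.1305] F [ 0.1 -0.2 -0.1] op 0.155
collar gap mm 3.679055424756269 x -0.022426386007043473 y -0.6788137477979848 Fl -0.009557110393212918 -0.17591325636499702 -0.062151528822604836
True 30.17 pos [0.5859 0.1269 0.127 ] F [-1.  -0.5  3.7] op 0.16
collar gap mm -0.725039575288881 x 0.7821542335319969 y -0.5351954325962566 Fl 0.7391018650413947 -0.10231110994070497 3.82791765045408
```

View pics/z17.png

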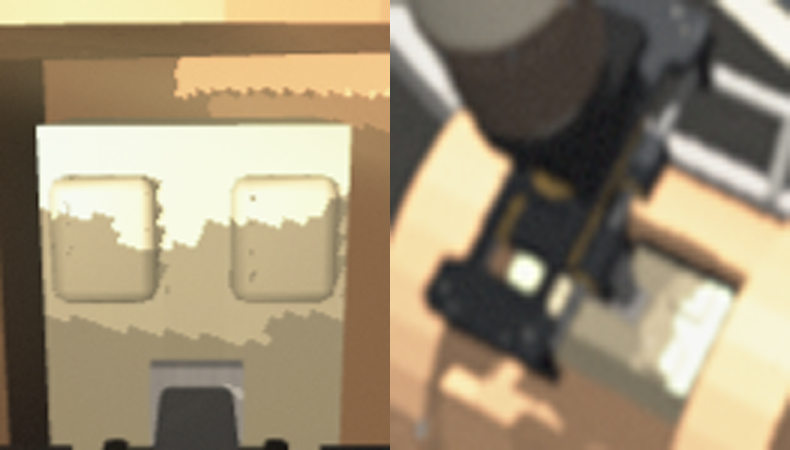

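```bash
python3 - <<'E'
from h import *
env.gripper_to(.4); s=st('open')
env.move_straight(s['position']+.13*N,rate=.2); st()
p=snap('wrist','w18'); q=snap('side','s18'); np.savez('w18.npz',pos=p['position'],o=p['orientation'])
for nm,d in (('flush',0),):
  for nme,hx,hy,z in (('collar_u',.009,.02,0),('collar_t',.009,.02,.006),('hb',.007,.017,.006),('ht',.007,.017,.062)):
    print(nme,proj(p,[M2+a*hx*X2+b*hy*Y2+z*N for a,b in ((1,-1),(-1,-1),(-1,1),(1,1))]).round(1).tolist(),'side',proj(q,[M2+a*hx*X2+b*hy*Y2+z*N for a,b in ((1,-1),(-1,-1),(-1,1),(1,1))]).round(1).tolist())
cv2.imwrite('pics/z18.png',cv2.resize(p['image'][100:250,220:345],None,fx=4,fy=4,interpolation=2))
cv2.imwrite('pics/z18s.png',cv2.resize(q['image'][110:200,260:360],None,fx=6,fy=6,interpolation=2))
E
```

```text
open 30.96 pos [0.585  0.1264 0.1258] F [ 0.6 -0.9 -0.9] op 0.4
 31.76 pos [0.5277 0.104  0.2396] F [ 0.7 -0.5 -0.4] op 0.4
collar_u [[267.7, 174.6], [286.4, 174.6], [286.2, 214.3], [268.1, 214.4]] side [[311.5, 168.9], [308.5, 173.9], [297.2, 168.9], [300.3, 164.0]]
collar_t [[267.5, 175.6], [286.5, 175.6], [286.3, 216.0], [267.9, 216.1]] side [[311.2, 168.0], [308.1, 173.0], [296.8, 168.0], [299.9, 163.1]]
hb [[269.6, 178.7], [284.4, 178.7], [284.3, 213.1], [269.9, 213.1]] side [[310.0, 168.2], [307.6, 172.1], [298.0, 167.8], [300.4, 164.0]]
ht [[267.8, 191.1], [285.6, 191.1], [285.4, 232.0], [268.2, 232.1]] side [[306.2, 159.2], [303.7, 163.2], [293.7, 158.9], [296.2, 154.9]]
```

View pics/z18.png

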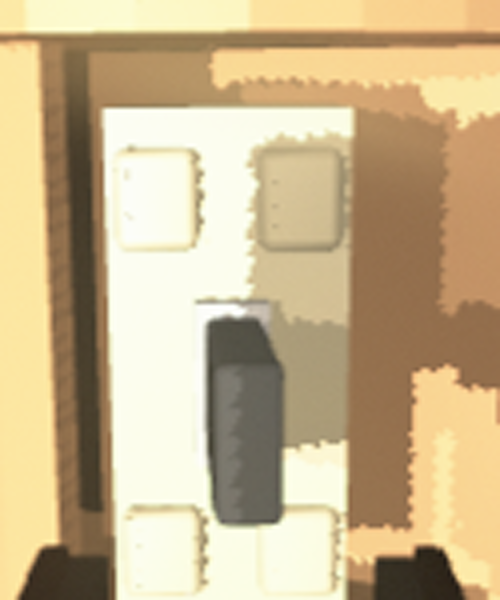

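View pics/z18s.png

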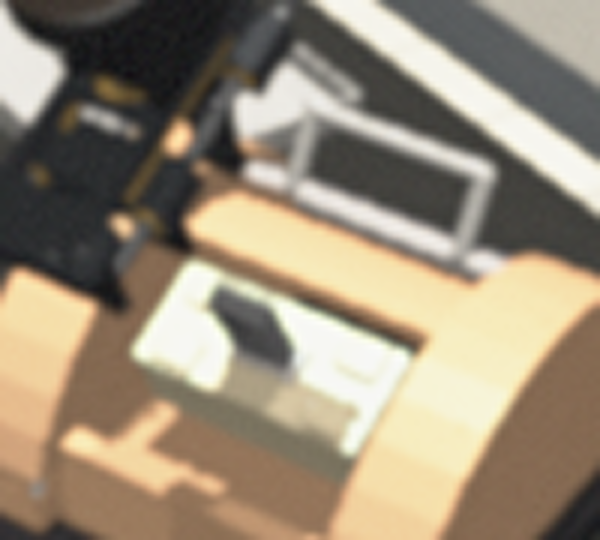

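```bash
cat > seat.py <<'E'
from h import *
def rep(m):
    s=st(m); f=s['force']; d=s['position']-M2; print('  n',round((d@N+.0088)*1e3,2),'x',round(d@X2*1e3,2),'y',round(d@Y2*1e3,2),'Fl',f@X2,f@Y2,f@N); return s
r=env.move_straight(M2-.0006*Y2+N*(-.0088+.001),OR,rate=.12,force_limit=8); rep(f'down {r}')
if not r:
    env.gripper_to(0,12); s=rep('grip')
    r=env.move_straight(s['position']+.0035*X2+.0005*N,OR,rate=.01,force_limit=4); s=rep(f'uphill {r}')
    r=env.move_straight(s['position']-.004*N,OR,rate=.015,force_limit=7); s=rep(f'press {r}')
    snap('wrist','w19')
    env.gripper_to(.4); s=rep('open')
    env.move_straight(M2+N*.125,OR,rate=.2)
    p=snap('wrist','w20'); q=snap('side','s20')
    cv2.imwrite('pics/z20.png',np.hstack([cv2.resize(p['image'][100:250,220:345],None,fx=3.2,fy=4,interpolation=2),cv2.resize(q['image'][110:210,270:350],None,fx=5,fy=6,interpolation=2)]))
    rep('end')
E
python3 seat.py
```

```text
down False 33.08 pos [0.5847 0.1264 0.1288] F [ 0.2 -0.6 -0.3] op 0.397
  n 1.42 x 0.51 y -0.57 Fl -0.18183145111822208 -0.6180002317653045 -0.21313524502444067
grip 33.58 pos [0.5845 0.1264 0.1286] F [-1.4 -0.2  1.5] op 0.16
  n 1.32 x 0.24 y -0.59 Fl -0.5176163240074201 0.34162440650834464 2.0081699369721804
uphill False 34.12 pos [0.5865 0.1269 0.1298] F [-1.6  0.1 -0.4] op 0.158
  n 1.43 x 2.64 y -0.77 Fl -1.4829638240714789 0.6730971008144235 0.3392581144931808
press True 34.33 pos [0.5866 0.1268 0.1295] F [-0.2  0.3  3. ] op 0.161
  n 1.13 x 2.54 y -0.9 Fl 1.2910261707975734 0.3818105175610246 2.672013098735681
open 35.07 pos [0.5848 0.1257 0.1275] F [0.7 0.7 0.3] op 0.396
  n 0.39 x -0.19 y -1.28 Fl 0.9313999914325055 0.4118409225852271 -0.1784719246294586
end 35.98 pos [0.5258 0.1039 0.2435] F [-1.2 -0.5  0.2] op 0.396
  n 132.33 x -1.29 y -0.08 Fl -1.0771030580777279 -0.02537450971678451 0.7796684678131629
```

```bash
python3 -c "
import cv2
a=cv2.imread('pics/w20.png');cv2.imwrite('pics/z20.png',cv2.resize(a[100:250,220:345],None,fx=4,fy=4,interpolation=2))"
```

```text
(no output)
```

View pics/z20.png

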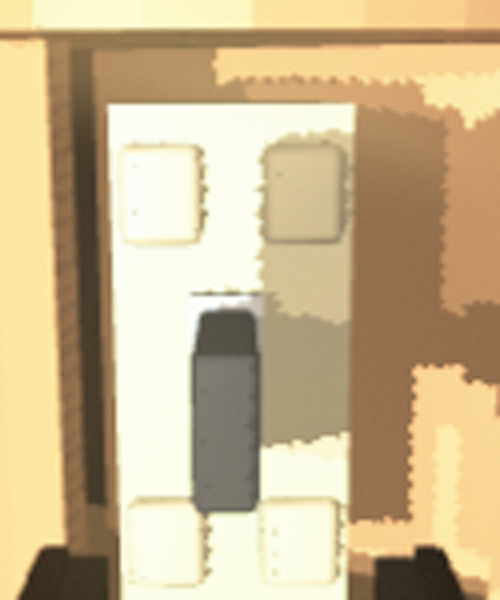

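```bash
python3 - <<'E'
from h import *
s=st(); env.move_straight(s['position']-.08*D2+.08*Z,rate=.25)
env.dwell(.5)
p=snap('wrist','w21'); q=snap('side','s21'); t=snap('top','t21')
for nme,hx,hy,z in (('face',.029,.065,0),('collar_u',.009,.02,0),('collar_t',.009,.02,.006),('ht',.007,.017,.062)):
    print(nme,proj(p,[M2+a*hx*X2+b*hy*Y2+z*N for a,b in ((1,-1),(-1,-1),(-1,1),(1,1))]).round(1).tolist(),'side',proj(q,[M2+a*hx*X2+b*hy*Y2+z*N for a,b in ((1,-1),(-1,-1),(-1,1),(1,1))]).round(1).tolist())
A=np.array([T2[0],T2[1],.045])
for Q in (1.35,1.30): 
    a=.942-Q; print(Q,'bar ends side',proj(q,[A+.168*(-np.sin(a)*D2+np.cos(a)*Z)+k*Y2 for k in (-.05,.05)]).round(1).tolist())
cv2.imwrite('pics/z21.png',cv2.resize(p['image'][60:260,200:360],None,fx=3.6,fy=3,interpolation=2))
cv2.imwrite('pics/z21s.png',cv2.resize(q['image'][110:210,260:370],None,fx=6,fy=6,interpolation=2))
st()
E
```

```text
35.98 pos [0.5258 0.1039 0.2435] F [-1.2 -0.5  0.2] op 0.396
face [[228.6, 124.3], [274.7, 124.3], [275.0, 222.8], [232.4, 222.8]] side [[328.0, 169.1], [318.1, 185.4], [281.6, 168.7], [291.3, 153.3]]
collar_u [[245.4, 160.1], [259.4, 160.1], [259.8, 190.4], [246.2, 190.4]] side [[311.5, 168.9], [308.5, 173.9], [297.2, 168.9], [300.3, 164.0]]
collar_t [[245.0, 160.7], [259.1, 160.7], [259.6, 191.4], [245.8, 191.4]] side [[311.2, 168.0], [308.1, 173.0], [296.8, 168.0], [299.9, 163.1]]
ht [[241.8, 169.5], [254.3, 169.5], [254.9, 199.1], [242.7, 199.1]] side [[306.2, 159.2], [303.7, 163.2], [293.7, 158.9], [296.2, 154.9]]
1.35 bar ends side [[340.4, 138.9], [312.0, 127.9]]
1.3 bar ends side [[339.2, 139.2], [310.8, 128.1]]
 37.23 pos [0.4513 0.0748 0.3235] F [-0.3 -0.8  0. ] op 0.4
```

View pics/z21.png

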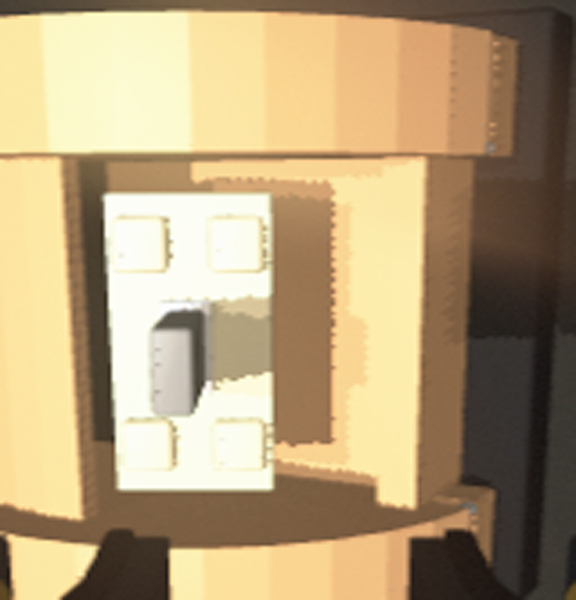

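View pics/z21s.png

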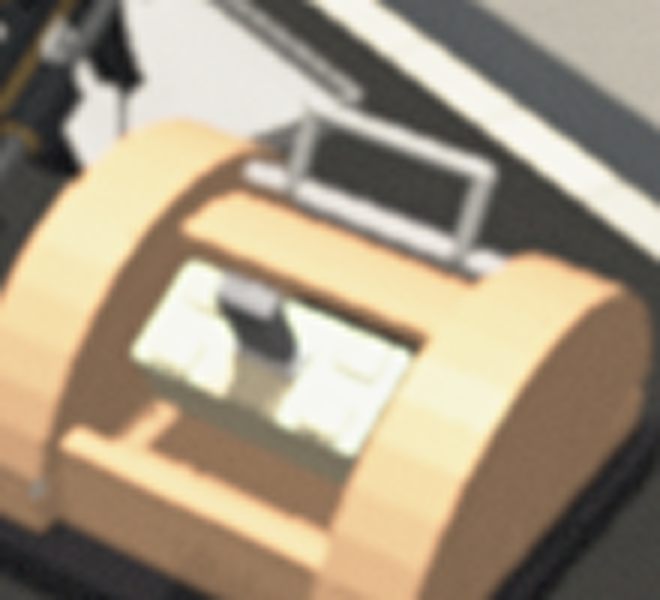

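View pics/t21.png

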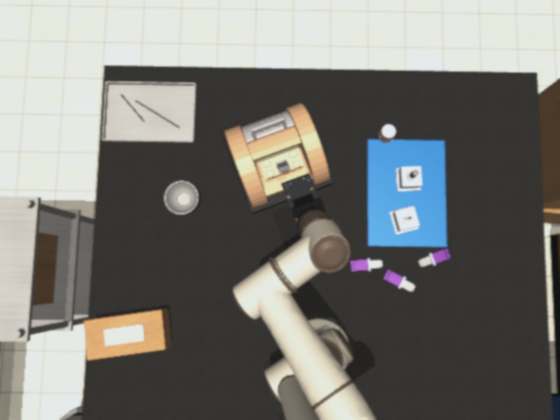

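```bash
python3 -c "
from h import *
st(); print(env.close_job())"
```

```text
37.23 pos [0.4513 0.0748 0.3235] F [-0.3 -0.8  0. ] op 0.4
the job is handed in; nothing more can be done
None
```

The cover is fully open, the flat gauge stands in the spine insert with its collar flush, and I handed the job in at 37 s. The robot was touching nothing.

- **Cover:** I rolled it to its stop at about 1.345 rad, let go, and it stayed there. In the last side picture the bar lies within about 1 pixel of where 1.35 rad puts it. My first grasp missed and the second slipped part-way, because the real fingertips sit about 28 mm behind the reported TCP. I corrected for that and the next pull went through cleanly.
- **Gauge:** I took the grey block-handled gauge from stand_a and pushed the blade in until the collar met the insert, within the 8 N stop. On release it tipped about 3° in the gap. I regripped it, shifted it uphill, pressed again and let go. The last wrist picture shows it upright to about 0.2°, with the handle top within 1 pixel of the flush position.
- **Other things:** The rod gauge, dish and jar were still in place in the last top picture.
- **Purple look-alikes:** The three purple gauges stood upright in the first pictures but were lying flat by about 13 s. I did not touch them on purpose. They looked balanced on their blade tips and probably fell by themselves, but I could not confirm that.

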